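# Consolidate the solder reels and stack the emptied trays

### The job

The solder reels are spread over part-filled trays and one or two of them are used up, which you can only tell by their weight. Fill the square stock tray with the four full reels, one standing flat in each pocket, and stand every spent reel flat on the white foam slab. Stack the two emptied long trays squarely one on the other, right way up, in the middle of the small plywood board, and leave the other things on the desk alone.

Things in the scene. Friction and masses are not known exactly. Their poses are not given: they have to be found in the camera images.
- stock_tray: the square black stock tray, 176 x 176 x 12 mm, fixed on the scorched board (top 12 mm above the desk); origin at the centre of its underside, x and y along its sides, z up. 2 x 2 square pockets of 68 mm, 92 mm apart, floor 3 mm above the underside, parted by ribs 24 mm wide that rise 9 mm above the floor, as does the outer wall
- pocket_1 (a point): centre of pocket 1's floor in the square stock tray
- pocket_2 (a point): centre of pocket 2's floor in the square stock tray
- pocket_3 (a point): centre of pocket 3's floor in the square stock tray
- pocket_4 (a point): centre of pocket 4's floor in the square stock tray
- ply_board: pale plywood board, 250 x 100 mm, 18 mm thick, fixed on the desk; origin at the centre of its underside, x along its length
- foam_slab: white foam slab, 260 x 100 mm, 45 mm tall, fixed on the desk; origin at the centre of its underside, x along its length, z up
- tray_a_center (a point): centre, half-way up, of a long loose tray, 232 (x) x 76 x 37 mm, 180 g, z up. Three 68 mm square pockets, centres x -76, 0, 76 mm, floor 15.4 mm above its underside. End walls (6 mm) and dividers (8 mm thick, at x -38, 38 mm) rise to 37 mm; side lips only to 23 mm, so grip a reel across the width. Empty, it can be carried level by one divider. Trays stack flat on the walls' tops, 37 mm each
- tray_b_center (a point): centre, half-way up, of a long loose tray, 232 (x) x 76 x 37 mm, 180 g, z up. Three 68 mm square pockets, centres x -76, 0, 76 mm, floor 15.4 mm above its underside. End walls (6 mm) and dividers (8 mm thick, at x -38, 38 mm) rise to 37 mm; side lips only to 23 mm, so grip a reel across the width. Empty, it can be carried level by one divider. Trays stack flat on the walls' tops, 37 mm each
- reel_1_center (a point): centre, half-way up, of a solder reel standing on its flange, 60 mm across the two 3 mm flanges (drum 48 mm), 35 mm tall, z up its axis. All reels look alike: a full one weighs about 300 g, a spent one about 70 g, and only its weight tells which. Four are full; one or two are spent; an absent reel has no reading
- reel_2_center (a point): centre, half-way up, of a solder reel standing on its flange, 60 mm across the two 3 mm flanges (drum 48 mm), 35 mm tall, z up its axis. All reels look alike: a full one weighs about 300 g, a spent one about 70 g, and only its weight tells which. Four are full; one or two are spent; an absent reel has no reading
- reel_3_center (a point): centre, half-way up, of a solder reel standing on its flange, 60 mm across the two 3 mm flanges (drum 48 mm), 35 mm tall, z up its axis. All reels look alike: a full one weighs about 300 g, a spent one about 70 g, and only its weight tells which. Four are full; one or two are spent; an absent reel has no reading
- reel_4_center (a point): centre, half-way up, of a solder reel standing on its flange, 60 mm across the two 3 mm flanges (drum 48 mm), 35 mm tall, z up its axis. All reels look alike: a full one weighs about 300 g, a spent one about 70 g, and only its weight tells which. Four are full; one or two are spent; an absent reel has no reading
- reel_5_center (a point): centre, half-way up, of a solder reel standing on its flange, 60 mm across the two 3 mm flanges (drum 48 mm), 35 mm tall, z up its axis. All reels look alike: a full one weighs about 300 g, a spent one about 70 g, and only its weight tells which. Four are full; one or two are spent; an absent reel has no reading
- reel_6_center (a point): centre, half-way up, of a solder reel standing on its flange, 60 mm across the two 3 mm flanges (drum 48 mm), 35 mm tall, z up its axis. All reels look alike: a full one weighs about 300 g, a spent one about 70 g, and only its weight tells which. Four are full; one or two are spent; an absent reel has no reading
- screwdriver: bystander: orange-handled screwdriver, 230 mm long, lying at the front edge of the desk; origin on its underside
- glue_bottle: bystander: white glue bottle with an orange nozzle, 47 mm across, 148 mm tall, at the back of the scorched board; it tips easily; origin on its underside
- bamboo_cup: bystander: bamboo cup, 94 mm across, 120 mm tall, at the back; origin on its underside
- led_bulb: bystander: white LED bulb lying on its side, about 70 x 120 x 70 mm, at the back right; origin on its underside
Mind the look-alikes: they are no part of the job. What is shaped like the part that bears reel_2_center but blue or orange is not meant.

How it is judged:
At the end, for the whole second after the job is handed in: Four full reels flat on the stock tray's floor (tilt < 0.12 rad); spent reels flat on the foam, centres over it; long trays stacked upright on the plywood: lower centre within 45 mm along, 35 mm across of the board's, upper within 25 mm and 0.2 rad of lower; all at rest (x of reel_1_center in the frame of stock_tray between -0.08 and 0.08 m and y of reel_1_center in the frame of stock_tray between -0.08 and 0.08 m and z of each of reel_1_center, reel_3_center, reel_4_center, reel_6_center in the frame of stock_tray below 0.0255 m and angle between each of reel_1_center, reel_3_center, reel_4_center, reel_6_center's own z axis and vertical below 0.12 rad and linear speed of each of reel_1, reel_3, reel_4, reel_6, reel_2, reel_5, tray_a, tray_b below 0.02 m/s and x of reel_3_center in the frame of stock_tray between -0.08 and 0.08 m and y of reel_3_center in the frame of stock_tray between -0.08 and 0.08 m and x of reel_4_center in the frame of stock_tray between -0.08 and 0.08 m and y of reel_4_center in the frame of stock_tray between -0.08 and 0.08 m and x of reel_6_center in the frame of stock_tray between -0.08 and 0.08 m and y of reel_6_center in the frame of stock_tray between -0.08 and 0.08 m and x of reel_2_center in the frame of foam_slab between -0.13 and 0.13 m and y of reel_2_center in the frame of foam_slab between -0.05 and 0.05 m and z of reel_2_center in the frame of foam_slab between 0.052 and 0.072 m and angle between each of reel_2_center, reel_5_center's own z axis and vertical below 0.15 rad and x of reel_5_center in the frame of foam_slab between -0.13 and 0.13 m and y of reel_5_center in the frame of foam_slab between -0.05 and 0.05 m and z of reel_5_center in the frame of foam_slab between 0.052 and 0.072 m and ((x of tray_a_center in the frame of ply_board between -0.045 and 0.045 m and y of tray_a_center in the frame of ply_board between -0.035 and 0.035 m and height (world z) of tray_a_center between 0.029 and 0.044 m and height (world z) of tray_b_center between 0.065 and 0.082 m and horizontal distance between tray_a_center and tray_b_center below 0.025 m and angle between the x axis of tray_a_center and the x axis of tray_b_center, either way round below 0.2 rad and angle between each of tray_a_center, tray_b_center's own z axis and vertical below 0.1 rad) or (x of tray_b_center in the frame of ply_board between -0.045 and 0.045 m and y of tray_b_center in the frame of ply_board between -0.035 and 0.035 m and height (world z) of tray_b_center between 0.029 and 0.044 m and height (world z) of tray_a_center between 0.065 and 0.082 m and horizontal distance between tray_b_center and tray_a_center below 0.025 m and angle between the x axis of tray_b_center and the x axis of tray_a_center, either way round below 0.2 rad and angle between each of tray_b_center, tray_a_center's own z axis and vertical below 0.1 rad))); the robot touches nothing.
It fails at once if the screwdriver is pushed away or knocked over (distance of screwdriver from where it was at the start of the episode above 0.04 m).
It fails at once if the glue bottle is pushed away or knocked over (distance of glue_bottle from where it was at the start of the episode above 0.04 m or angle between glue_bottle's own z axis and vertical above 0.6 rad).
It fails at once if the bamboo cup is pushed away or knocked over (distance of bamboo_cup from where it was at the start of the episode above 0.04 m or angle between bamboo_cup's own z axis and vertical above 0.6 rad).
It fails at once if the led bulb is pushed away or knocked over (distance of led_bulb from where it was at the start of the episode above 0.04 m).
Of reel_2, reel_5 only 1 to 2 are there at a start; the rules pass over those that are not, and their reading is None.
At some moment in a run one of tray_a, tray_b may be knocked a few centimetres aside while the robot is not near it.
Once in a run the grip may slacken for a moment while it holds something.
It also fails if it takes over 210 s, if anything falls off the work surface, if the arm or the gripper's body presses on something with over 40 N, if the wrist force passes 120 N, or if a joint passes its speed limit or range.

### The arm

A 7-joint arm with a two-finger parallel gripper is mounted at the origin on a cart in front of the work surface, level with it; the furniture and walls round the work are solid. World frame = base frame: x ahead of the robot, y to its left, z up, the work surface at z = 0. Lengths are in m, angles in rad, forces in N, time in s.
With the tool pointing down it reaches from about 0.4 to 0.9 m from the base axis. Payload 5.6 kg.
Tool frame: the origin (TCP) lies midway between the tips of the shut fingers; the grasp point (between the pads) lies 19 mm behind it; z points along the fingers, x is the direction in which the jaws open and shut, and the axes are right-handed (so a half turn about z gives the same grasp; the last joint's range is limited). The gripper opens to 92 mm and grips with 3 to 60 N. Pads are 20 mm wide; open, the fingers measure 128 mm over their backs; the gripper's body (75 mm by 189 mm) begins 69 mm behind the grasp point.
Start: joints at [1.256, 0.468, -0.012, 1.603, 0.006, 1.071, -0.056], TCP at [0.174, -0.626, 0.215] pointing down, gripper open.
Joint ranges: [-2.53, 2.53], [-0.31, 2.02], [-1.57, 1.55], [0.28, 2.44], [-1.29, 4.43], [0.15, 1.84], [-2.92, 2.92]. Speed limits (rad/s): [2.57, 2.57, 3.14, 3.14, 3.14, 3.14, 3.14].

### API

Orientations are given as a 3x3 rotation matrix whose columns are the frame's x, y, z axes.
In Python, from bench import telemetry, eyes, env gives the robot as it stands.
- The arm moves only by the tool jog_arm, never from a script. Its argument "steps" is a list of rows, each an object with "jaw": the opening, from 0 (shut) to 1 (fully open); "delta_pos": the shift along the tool's x, y, z in cm, a list of three; "twist": the turn, a rotation vector about the tool's x, y, z in rad, a list of three. A call has 1 to 20 rows; each row is the pose to reach, as a shift and turn from the pose measured when the call began, along the tool's axes at that moment; what a row does not reach only later rows make up. A row lasts 1/8 s, in which the tool goes at most 62.5 mm and 10.7 degrees, less where a joint would pass 70% of its speed; a pose out of reach is approached as far as the arm can. A call with a gripper value outside its range is refused whole. The fingers move at their own pace and stop on an object; the grip force is fixed at half the most. Time passes only in rows, so rows that repeat a pose let the fingers close. It gives the time, the measured TCP pose, the force and the opening at its end, in the units of the state.
- telemetry.observe(): the state, without advancing time (a new reading comes with each control period).
- eyes.capture(name): name is "scene" or "top" or "wrist"; returns the picture (420x560x3 uint8, red, green, blue); there is no depth.
- eyes.camera_model(name): a dict with "vertical_fov" (degrees; the focal length in pixels is half the picture's height over the tangent of half this angle, whatever the lens; pixels are square), "cx", "cy" (the principal point, pixels), "position" and "orientation" of the camera in the world. Camera axes: x right, y down, z forward; pixel columns grow to the right and rows downward; lengths in m; the calibration is good to about 2 mm. The wrist camera is an equidistant fisheye: a pixel r from the principal point sees the ray r / f radians off the axis. A picture is of the moment at which its call begins: read the wrist's pose just before it. camera_model takes no time and is no camera call; for the wrist camera it gives the pose at the moment of the call.
- env.hand_in(): hands the job in, once; it reports no verdict.
The state is a dict: "time_s": time; "q": joint angles; "qvel": joint speeds; "joint_efforts": joint torques, N m; "position": TCP position; "tcp_rot": TCP orientation; "ft_force": force on the tool from outside, world axes, zero at the start; "torque": the same for the moment, N m; "grip_width": finger opening in m.
Only numpy, scipy, OpenCV 4.12 (cv2) and the standard library are available. Lean on these libraries where they do the work, as an engineer would, in place of code of your own. Each camera call takes 0.05 s, during which the arm holds its last target.

## Working session

There is one attempt and no reset: what is moved stays moved. The work goes in short steps, Python scripts to look and compute and a tool call to move; the robot and the scene stay as the last step left them, time stands still between calls to the robot, and variables do not carry over. Pictures are saved under pics/ and viewed, and the job is handed in when it is done.

Besides the shell and the picture viewer there is one more tool, called after "Request:" in YAML: its name, and indented under it one key for each argument. jog_arm: Moves the arm, as the interface text tells. Its arguments: {"type":"object","properties":{"steps":{"type":"array"}},"required":["steps"]}

```bash
ls; mkdir -p pics
python3 - <<'E'
from bench import telemetry, eyes, env
import cv2
s=telemetry.observe();print({k:s[k] for k in s})
for n in ("scene","top","wrist"):
    print(n,eyes.camera_model(n))
    cv2.imwrite(f"pics/{n}0.png",cv2.cvtColor(eyes.capture(n),cv2.COLOR_RGB2BGR))
E
```

```text
pics
{'time_s': 0.0, 'q': array([ 1.25601171,  0.46838198, -0.01158416,  1.60358078,  0.00602891,
        1.0714039 , -0.05631844]), 'qvel': array([-0.00077398, -0.00016503, -0.00167952, -0.00096548, -0.00119403,
        0.00127915, -0.00091084]), 'joint_efforts': array([ 2.29539919e-04, -5.20573604e+01, -1.26921231e-02, -2.43750554e+01,
       -5.67691389e-02,  1.74190197e-02,  2.01555822e-04]), 'position': array([ 0.17425553, -0.62562143,  0.21365497]), 'tcp_rot': array([[ 2.68368143e-01, -9.63316231e-01, -6.15395666e-04],
       [-9.63314868e-01, -2.68368803e-01,  1.62803118e-03],
       [-1.73346186e-03,  1.55908090e-04, -9.99998485e-01]]), 'ft_force': array([-0.23342345,  0.09307461,  0.36279569]), 'torque': array([0.00970304, 0.0387199 , 0.03436502]), 'grip_width': 0.09185214264646352}
scene {'vertical_fov': 57.210213404611814, 'cx': 275.51373260622154, 'cy': 201.99368537384868, 'position': array([-0.1157657 ,  0.84065207,  0.99321727]), 'orientation': array([[-0.84288892, -0.32111395,  0.43176858],
       [-0.53778624,  0.52958019, -0.65599602],
       [-0.01800661, -0.78513098, -0.61906793]])}
top {'vertical_fov': 54.76003906113266, 'cx': 278.0488042045708, 'cy': 211.12680773220828, 'position': array([ 0.41782249, -0.12314239,  1.32513628]), 'orientation': array([[ 0.0132163 , -0.99575365,  0.09110429],
       [-0.99950415, -0.01576012, -0.02725948],
       [ 0.02857954, -0.09069885, -0.9954682 ]])}
wrist {'vertical_fov': 65.70646984690485, 'cx': 276.0077578983532, 'cy': 211.14866194582328, 'position': array([ 0.25368492, -0.6053065 ,  0.3836688 ]), 'orientation': array([[ 2.67812245e-01, -9.21505485e-01, -2.81254766e-01],
       [-9.63470819e-01, -2.56378326e-01, -7.74217956e-02],
       [-7.63016797e-04,  2.91715265e-01, -9.56504899e-01]])}
```

View pics/scene0.png

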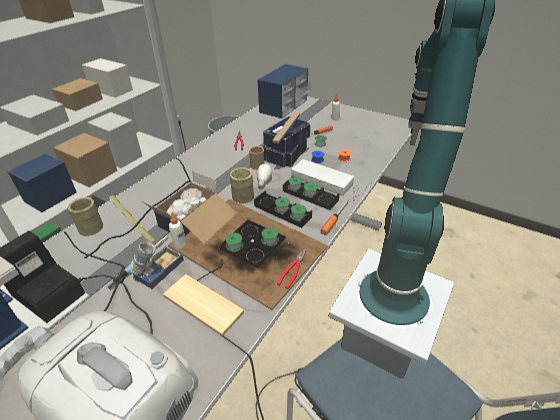

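View pics/top0.png

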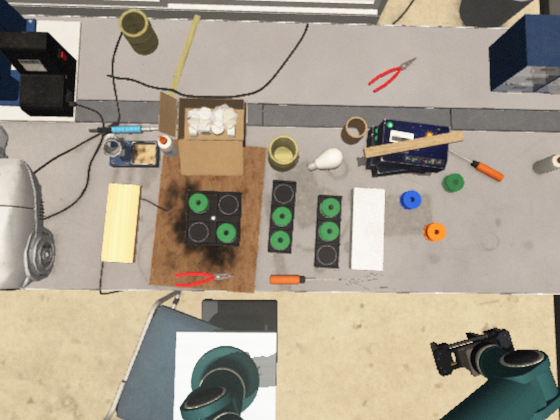

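View pics/wrist0.png

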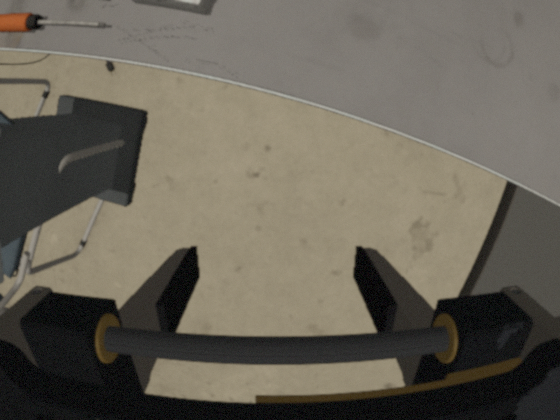

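Run:
```python
import cv2
a=cv2.imread("pics/top0.png")
cv2.imwrite("pics/t1.png",cv2.resize(a[150:290,90:290],None,fx=4,fy=4,interpolation=cv2.INTER_CUBIC))
cv2.imwrite("pics/t2.png",cv2.resize(a[130:290,260:480],None,fx=3.6,fy=3.6,interpolation=cv2.INTER_CUBIC))
a=cv2.imread("pics/scene0.png")
cv2.imwrite("pics/s1.png",cv2.resize(a[110:310,180:380],None,fx=3,fy=3,interpolation=cv2.INTER_CUBIC))
```

```text
(no output)
```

View pics/t1.png

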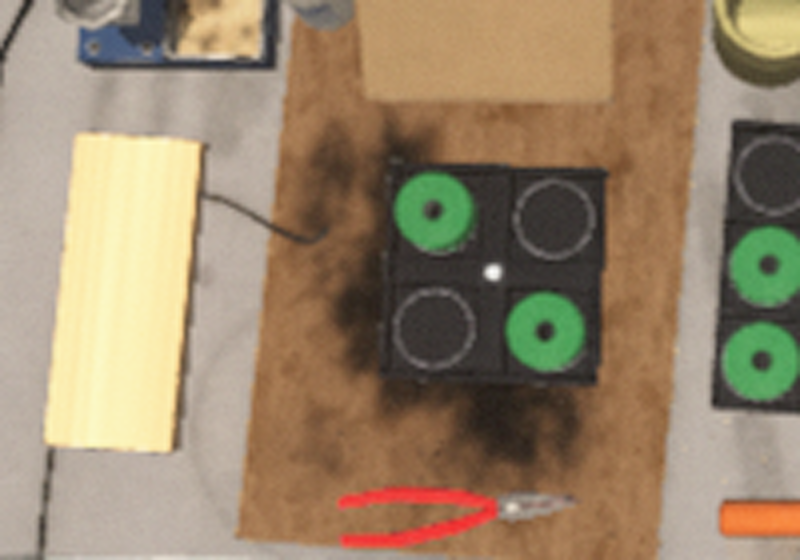

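View pics/t2.png

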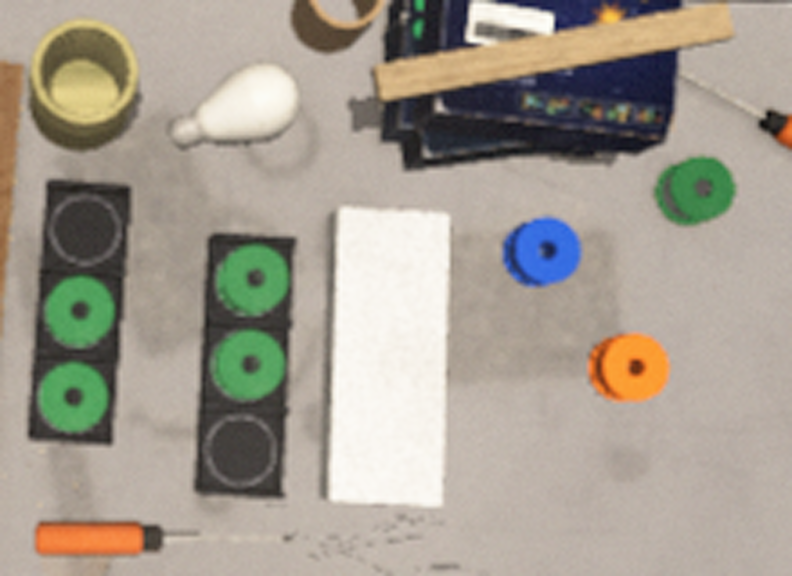

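View pics/s1.png

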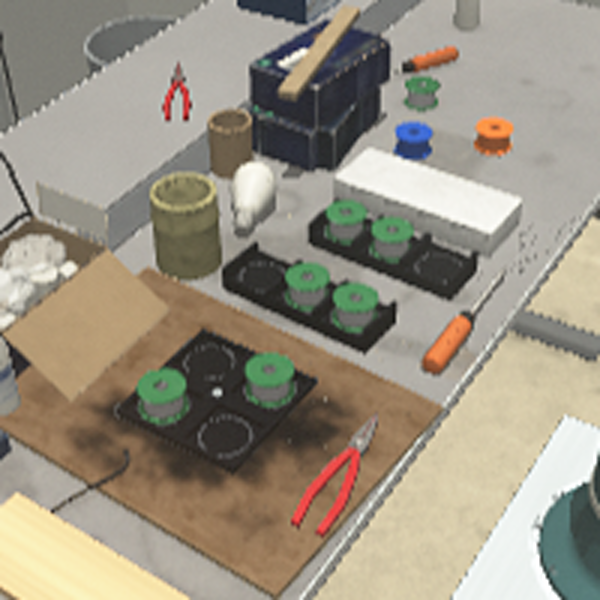

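```bash
cat > h.py <<'E'
from bench import telemetry, eyes, env
import cv2, numpy as np
def snap(name,out=None):
    m=eyes.camera_model(name); im=cv2.cvtColor(eyes.capture(name),cv2.COLOR_RGB2BGR)
    if out: cv2.imwrite(out,im)
    return im,m
def ray(m,u,v,fish=False):
    f=210/np.tan(np.radians(m["vertical_fov"]/2))
    x,y=u-m["cx"],v-m["cy"]
    if fish:
        r=np.hypot(x,y);t=r/f; d=np.array([x/r*np.sin(t),y/r*np.sin(t),np.cos(t)]) if r>0 else np.array([0,0,1.])
    else: d=np.array([x/f,y/f,1.])
    return m["orientation"]@d
def p2w(m,u,v,z,fish=False):
    d=ray(m,u,v,fish);return (m["position"]+d*(z-m["position"][2])/d[2])[:2]
def w2p(m,p,fish=False):
    f=210/np.tan(np.radians(m["vertical_fov"]/2))
    d=m["orientation"].T@(np.array(p)-m["position"])
    if fish:
        r=np.hypot(d[0],d[1]);t=np.arctan2(r,d[2]);return m["cx"]+f*t*d[0]/r,m["cy"]+f*t*d[1]/r
    return m["cx"]+f*d[0]/d[2],m["cy"]+f*d[1]/d[2]
def greens(im):
    h=cv2.cvtColor(im,cv2.COLOR_BGR2HSV)
    k=cv2.inRange(h,(60,90,90),(85,255,255))
    cs,_=cv2.findContours(k,cv2.RETR_EXTERNAL,cv2.CHAIN_APPROX_NONE)
    return [(cv2.minEnclosingCircle(c),cv2.contourArea(c),c) for c in cs if cv2.contourArea(c)>60]
def move(tgt,ang_x=None):
    """tool-frame cm delta to world target"""
    s=telemetry.observe(); return np.round(s["tcp_rot"].T@(np.array(tgt)-s["position"])*100,2)
E
python3 - <<'E'
from h import *
im=cv2.imread("pics/top0.png"); m=eyes.camera_model("top")
for (c,r),a,ct in greens(im):
    mo=cv2.moments(cv2.convexHull(ct)); cc=(mo['m10']/mo['m00'],mo['m01']/mo['m00'])
    w=p2w(m,*c,.05)
    print(np.round(c,1),np.round(cc,1),round(r,1),a,np.round(w,3),np.round(p2w(m,*cc,.05),3))
def z(pts,zz,off,k):
    return [np.round(p2w(m,off[0]+u/k,off[1]+v/k,zz),3).tolist() for u,v in pts]
k=4;o=(90,150)
print("ply",z([(76,132),(203,145),(175,452),(44,443)],.018,o,k))
print("stock",z([(390,160),(607,170),(599,384),(381,376)],.024,o,k), z([(493,272)],.02,o,k))
o=(260,130);k=3.6
print("foam",z([(338,207),(449,212),(442,505),(327,499)],.045,o,k))
print("trayL",z([(48,181),(130,186),(112,444),(29,437)],.037,o,k))
print("trayR",z([(210,234),(295,238),(281,496),(196,491)],.037,o,k))
E
```

```text
[280.2 239.5] [280.2 239.5] 9.5 252.0 [ 0.445 -0.166] [ 0.445 -0.166]
[225.8 232.5] [225.7 232.1] 9.9 270.5 [0.465 0.005] [0.466 0.005]
[328.8 230.7] [328.9 230.7] 9.8 262.0 [ 0.475 -0.319] [ 0.475 -0.32 ]
[281.8 215.6] [281.9 215.7] 9.6 257.0 [ 0.52 -0.17] [ 0.52 -0.17]
[329.9 207.1] [330.  207.1] 9.9 263.5 [ 0.55  -0.323] [ 0.55  -0.323]
[197.9 202.1] [198.  202.1] 9.8 267.5 [0.559 0.095] [0.559 0.094]
[452.5 182. ] [452.6 182.5] 10.5 266.0 [ 0.638 -0.719] [ 0.636 -0.719]
ply [[0.62, 0.387], [0.611, 0.285], [0.365, 0.296], [0.371, 0.399]]
stock [[0.601, 0.134], [0.595, -0.041], [0.423, -0.038], [0.427, 0.135]] [[0.512, 0.049]]
foam [[0.615, -0.4], [0.612, -0.5], [0.353, -0.491], [0.357, -0.39]]
trayL [[0.635, -0.142], [0.632, -0.215], [0.402, -0.202], [0.407, -0.129]]
trayR [[0.59, -0.287], [0.587, -0.363], [0.359, -0.351], [0.362, -0.276]]
```

Run:
```python
from h import *
print(move((.475,-.3195,.12)))
s=telemetry.observe();R=s["tcp_rot"];T=np.array([[0,-1,0],[-1,0,0],[0,0,-1.]]).T
print(cv2.Rodrigues(R.T@T)[0].ravel())
```

```text
[-21.42 -37.18   9.41]
[0.00027472 0.00127639 0.27169962]
```

Request:
jog_arm:
  steps:
    - {"jaw": 1,"delta_pos": [-5,-8,2],"twist": [0,0,0.136]}
    - {"jaw": 1,"delta_pos": [-10,-18,5],"twist": [0,0,0.2717]}
    - {"jaw": 1,"delta_pos": [-15,-27,9.4],"twist": [0,0,0.2717]}
    - {"jaw": 1,"delta_pos": [-21.42,-37.18,9.4],"twist": [0,0.0013,0.2717]}
    - {"jaw": 1,"delta_pos": [-21.42,-37.18,9.4],"twist": [0,0.0013,0.2717]}
    - {"jaw": 1,"delta_pos": [-21.42,-37.18,9.4],"twist": [0,0.0013,0.2717]}
    - {"jaw": 1,"delta_pos": [-21.42,-37.18,9.4],"twist": [0,0.0013,0.2717]}
    - {"jaw": 1,"delta_pos": [-21.42,-37.18,9.4],"twist": [0,0.0013,0.2717]}
    - {"jaw": 1,"delta_pos": [-21.42,-37.18,9.4],"twist": [0,0.0013,0.2717]}
    - {"jaw": 1,"delta_pos": [-21.42,-37.18,9.4],"twist": [0,0.0013,0.2717]}
    - {"jaw": 1,"delta_pos": [-21.42,-37.18,9.4],"twist": [0,0.0013,0.2717]}

```text
time_s: 1.52
position: [0.474, -0.321, 0.1204]
tcp_rot: [[-0.003, -1.0, -0.0], [-1.0, 0.003, -0.001], [0.001, 0.0, -1.0]]
ft_force: [-0.2, -0.7, -1.1]
grip_width: 0.0921
```

```bash
cat >> h.py <<'E'
def st():
    s=telemetry.observe()
    print("t",round(s["time_s"],2),"pos",np.round(s["position"],4),"yaw",np.round(np.degrees(np.arctan2(s["tcp_rot"][1,0],s["tcp_rot"][0,0])),2),"F",np.round(s["ft_force"],2),"w",round(s["grip_width"],4),"q",np.round(s["q"],2))
    return s
E
python3 - <<'E'
from h import *
st(); im,m=snap("wrist","pics/w1.png")
t,mt=snap("top","pics/top1.png")
for p in [(.475,-.3195,.05),(.55,-.323,.05)]: print(w2p(m,p,True))
E
```

```text
t 1.52 pos [ 0.474  -0.321   0.1204] yaw -90.15 F [-0.2  -0.65 -1.12] w 0.0921 q [ 0.6   0.46 -0.08  1.87  0.05  0.82 -1.08]
(np.float64(271.77242903209844), np.float64(221.0756473250725))
(np.float64(275.93342618344667), np.float64(123.48867921384117))
```

View pics/w1.png

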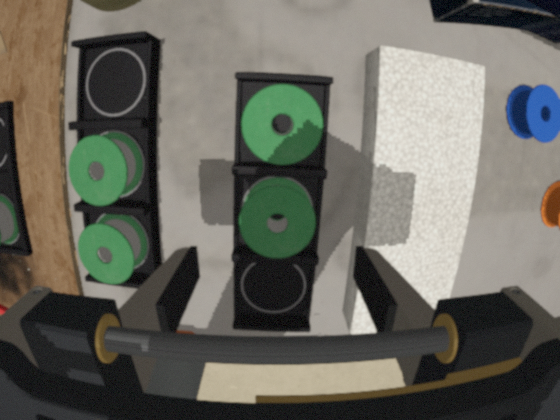

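Request:
jog_arm:
  steps:
    - {"jaw": 1,"delta_pos": [0.15,-0.1,4],"twist": [0,0,0]}
    - {"jaw": 1,"delta_pos": [0.15,-0.1,8],"twist": [0,0,0]}
    - {"jaw": 1,"delta_pos": [0.15,-0.1,9.3],"twist": [0,0,0]}
    - {"jaw": 1,"delta_pos": [0.15,-0.1,9.3],"twist": [0,0,0]}
    - {"jaw": 1,"delta_pos": [0.15,-0.1,9.3],"twist": [0,0,0]}
    - {"jaw": 0.5,"delta_pos": [0.15,-0.1,9.3],"twist": [0,0,0]}
    - {"jaw": 0.5,"delta_pos": [0.15,-0.1,9.3],"twist": [0,0,0]}
    - {"jaw": 0.5,"delta_pos": [0.15,-0.1,9.3],"twist": [0,0,0]}
    - {"jaw": 0.5,"delta_pos": [0.15,-0.1,9.3],"twist": [0,0,0]}
    - {"jaw": 0.5,"delta_pos": [0.15,-0.1,9.3],"twist": [0,0,0]}
    - {"jaw": 0.5,"delta_pos": [0.15,-0.1,7.3],"twist": [0,0,0]}
    - {"jaw": 0.5,"delta_pos": [0.15,-0.1,3.3],"twist": [0,0,0]}
    - {"jaw": 0.5,"delta_pos": [0.15,-0.1,0],"twist": [0,0,0]}
    - {"jaw": 0.5,"delta_pos": [0.15,-0.1,0],"twist": [0,0,0]}
    - {"jaw": 0.5,"delta_pos": [0.15,-0.1,0],"twist": [0,0,0]}
    - {"jaw": 0.5,"delta_pos": [0.15,-0.1,0],"twist": [0,0,0]}

```text
time_s: 3.62
position: [0.4745, -0.3215, 0.1192]
tcp_rot: [[-0.002, -1.0, -0.002], [-1.0, 0.002, 0.001], [-0.001, 0.002, -1.0]]
ft_force: [0.3, 0.4, -0.3]
grip_width: 0.0563
```

Run:
```python
from h import *
st(); im,m=snap("wrist","pics/w2.png");st()
```

```text
t 3.62 pos [ 0.4745 -0.3215  0.1192] yaw -90.11 F [ 0.27  0.37 -0.31] w 0.0563 q [ 0.6   0.46 -0.08  1.87  0.05  0.82 -1.08]
t 3.67 pos [ 0.4746 -0.3215  0.1192] yaw -90.1 F [-0.39  0.06  0.09] w 0.0562 q [ 0.6   0.46 -0.08  1.87  0.05  0.82 -1.08]
```

View pics/w2.png

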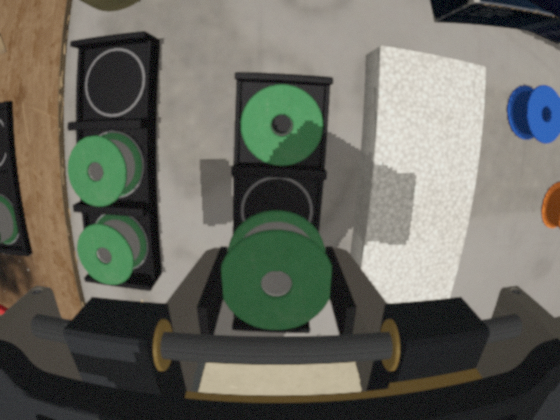

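```bash
cat >> h.py <<'E'
def weigh(n=10):
    F=[];J=[]
    for i in range(n):
        eyes.capture("top"); s=telemetry.observe();F.append(s["ft_force"]);J.append(s["joint_efforts"])
    F=np.array(F);print("F mean",np.round(F.mean(0),2),"sd",np.round(F.std(0),2),"J",np.round(np.mean(J,0),2))
E
python3 - <<'E'
from h import *
weigh();m=eyes.camera_model("wrist");s=st();print(w2p(m,s["position"]+[0,0,.0245],True))
E
```

```text
F mean [ 0.04 -0.16 -0.27] sd [0.36 0.6  0.46] J [ 0.000e+00 -4.782e+01 -8.000e-01 -2.054e+01 -3.000e-02 -5.000e-02
  0.000e+00]
t 4.17 pos [ 0.4753 -0.322   0.1203] yaw -90.1 F [-0.44 -0.99 -0.23] w 0.0565 q [ 0.6   0.46 -0.08  1.87  0.05  0.82 -1.08]
(np.float64(272.700616981073), np.float64(282.51437968092864))
```

Request:
jog_arm:
  steps:
    - {"jaw": 0.5,"delta_pos": [4,1.5,0],"twist": [0,0,0]}
    - {"jaw": 0.5,"delta_pos": [8,3,0],"twist": [0,0,0]}
    - {"jaw": 0.5,"delta_pos": [12.1,4.5,0],"twist": [0,0,0]}
    - {"jaw": 0.5,"delta_pos": [12.1,4.5,2],"twist": [0,0,0]}
    - {"jaw": 0.5,"delta_pos": [12.1,4.5,4.5],"twist": [0,0,0]}
    - {"jaw": 0.5,"delta_pos": [12.1,4.5,6],"twist": [0,0,0]}
    - {"jaw": 0.5,"delta_pos": [12.1,4.5,6.2],"twist": [0,0,0]}
    - {"jaw": 0.5,"delta_pos": [12.1,4.5,6.2],"twist": [0,0,0]}
    - {"jaw": 0.5,"delta_pos": [12.1,4.5,6.2],"twist": [0,0,0]}
    - {"jaw": 0.5,"delta_pos": [12.1,4.5,6.2],"twist": [0,0,0]}

```text
time_s: 5.42
position: [0.4304, -0.4433, 0.0591]
tcp_rot: [[-0.002, -1.0, 0.001], [-1.0, 0.002, -0.001], [0.001, -0.001, -1.0]]
ft_force: [-1.0, 0.6, -0.0]
grip_width: 0.0582
```

Run:
```python
from h import *
st(); im,m=snap("scene","pics/s2.png");im,m=snap("wrist","pics/w3.png")
cv2.imwrite("pics/s2c.png",cv2.resize(cv2.imread("pics/s2.png")[110:260,220:420],None,fx=4,fy=4,interpolation=cv2.INTER_CUBIC))
```

```text
t 5.42 pos [ 0.4304 -0.4433  0.0591] yaw -90.11 F [-1.    0.62 -0.04] w 0.0582 q [ 0.78  0.6  -0.05  1.79  0.04  0.75 -0.86]
```

View pics/s2c.png

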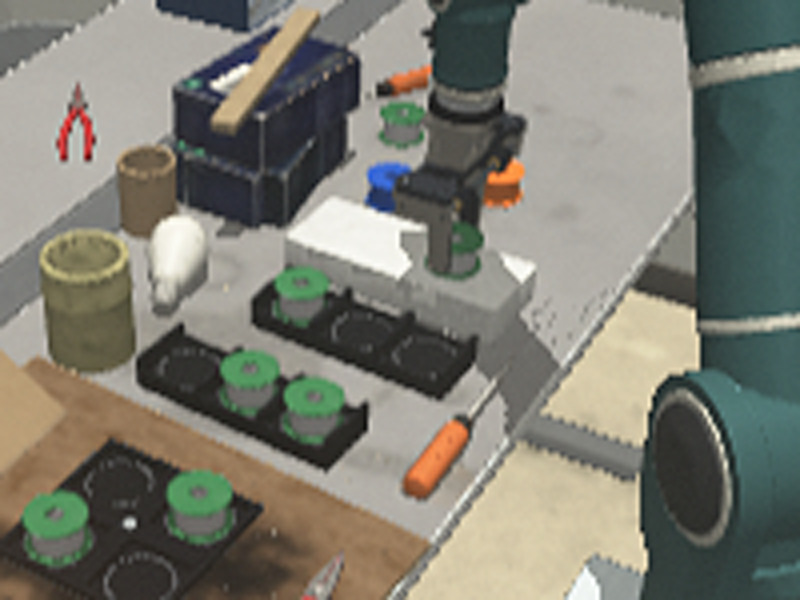

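Request:
jog_arm:
  steps:
    - {"jaw": 0.5,"delta_pos": [0,0,0.1],"twist": [0,0,0]}
    - {"jaw": 1,"delta_pos": [0,0,0.1],"twist": [0,0,0]}
    - {"jaw": 1,"delta_pos": [0,0,0.1],"twist": [0,0,0]}
    - {"jaw": 1,"delta_pos": [0,0,0.1],"twist": [0,0,0]}
    - {"jaw": 1,"delta_pos": [0,0,-3],"twist": [0,0,0]}
    - {"jaw": 1,"delta_pos": [0,0,-6],"twist": [0,0,0]}
    - {"jaw": 1,"delta_pos": [-4,-4,-6],"twist": [0,0,0]}
    - {"jaw": 1,"delta_pos": [-8,-8,-6],"twist": [0,0,0]}
    - {"jaw": 1,"delta_pos": [-12,-12,-6],"twist": [0,0,0]}
    - {"jaw": 1,"delta_pos": [-12,-12,-6],"twist": [0,0,0]}
    - {"jaw": 1,"delta_pos": [-12,-12,-3],"twist": [0,0,0]}
    - {"jaw": 1,"delta_pos": [-12,-12,-3],"twist": [0,0,0]}
    - {"jaw": 1,"delta_pos": [-12,-12,-3],"twist": [0,0,0]}

```text
time_s: 7.15
position: [0.5503, -0.3242, 0.0894]
tcp_rot: [[-0.003, -1.0, 0.001], [-1.0, 0.003, -0.001], [0.001, -0.001, -1.0]]
ft_force: [0.2, -0.2, -0.0]
grip_width: 0.0918
```

Run:
```python
from h import *
st(); im,m=snap("wrist","pics/w4.png"); print(np.array(w2p(m,(.55,-.323,.05),True))+[4.5,0])
t,mt=snap("top","pics/top2.png")
for (c,r),a,ct in greens(t): print(np.round(p2w(mt,*c,.05),3),np.round(p2w(mt,*c,.08),3),round(r,1))
```

```text
t 7.15 pos [ 0.5503 -0.3242  0.0894] yaw -90.17 F [ 0.23 -0.24 -0.02] w 0.0918 q [ 0.53  0.59 -0.07  1.72  0.05  0.83 -1.14]
[276.12754421 237.26860506]
[ 0.431 -0.447] [ 0.43  -0.439] 9.8
[ 0.445 -0.166] [ 0.445 -0.165] 9.5
[0.465 0.005] [0.464 0.002] 9.9
[ 0.521 -0.17 ] [ 0.518 -0.169] 9.7
[0.558 0.094] [0.555 0.089] 9.9
[ 0.638 -0.719] [ 0.632 -0.705] 10.5
```

View pics/w4.png

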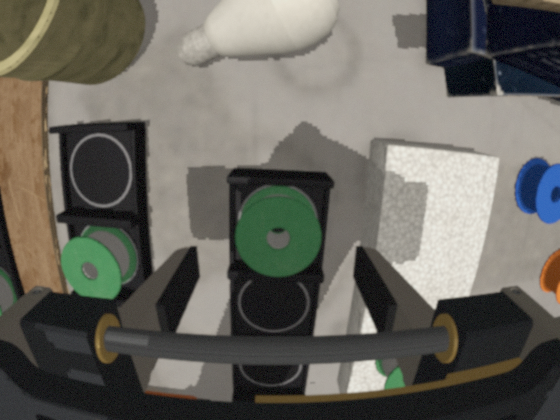

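Request:
jog_arm:
  steps:
    - {"jaw": 1,"delta_pos": [0,0,4],"twist": [0,0,0]}
    - {"jaw": 1,"delta_pos": [0,0,6.2],"twist": [0,0,0]}
    - {"jaw": 1,"delta_pos": [0,0,6.2],"twist": [0,0,0]}
    - {"jaw": 1,"delta_pos": [0,0,6.2],"twist": [0,0,0]}
    - {"jaw": 0.5,"delta_pos": [0,0,6.2],"twist": [0,0,0]}
    - {"jaw": 0.5,"delta_pos": [0,0,6.2],"twist": [0,0,0]}
    - {"jaw": 0.5,"delta_pos": [0,0,6.2],"twist": [0,0,0]}
    - {"jaw": 0.5,"delta_pos": [0,0,6.2],"twist": [0,0,0]}
    - {"jaw": 0.5,"delta_pos": [0,0,5],"twist": [0,0,0]}
    - {"jaw": 0.5,"delta_pos": [0,0,1],"twist": [0,0,0]}
    - {"jaw": 0.5,"delta_pos": [0,0,-3],"twist": [0,0,0]}
    - {"jaw": 0.5,"delta_pos": [0,0,-3],"twist": [0,0,0]}
    - {"jaw": 0.5,"delta_pos": [0,0,-3],"twist": [0,0,0]}

```text
time_s: 8.88
position: [0.5498, -0.3236, 0.119]
tcp_rot: [[-0.003, -1.0, 0.0], [-1.0, 0.003, -0.001], [0.001, -0.0, -1.0]]
ft_force: [0.1, 0.4, -3.3]
grip_width: 0.0557
```

Run:
```python
from h import *
weigh();st(); snap("wrist","pics/w5.png")
```

```text
F mean [-0.06  0.1  -2.86] sd [0.51 0.49 0.29] J [ 0.000e+00 -5.596e+01 -9.200e-01 -2.271e+01 -2.000e-02 -6.000e-02
 -0.000e+00]
t 9.38 pos [ 0.5506 -0.3241  0.1196] yaw -90.16 F [-0.21  0.26 -2.78] w 0.0561 q [ 0.53  0.55 -0.07  1.7   0.05  0.88 -1.13]
```

View pics/w5.png

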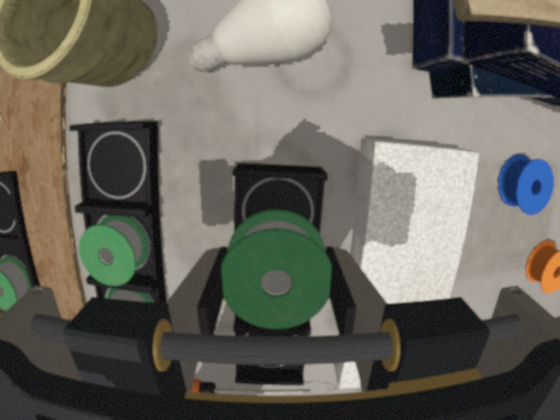

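Request:
jog_arm:
  steps:
    - {"jaw": 0.5,"delta_pos": [-4,0,-1],"twist": [0,0,0]}
    - {"jaw": 0.5,"delta_pos": [-9,0,-1],"twist": [0,0,0]}
    - {"jaw": 0.5,"delta_pos": [-14,-0.3,-1],"twist": [0,0,0]}
    - {"jaw": 0.5,"delta_pos": [-19,-0.6,-1],"twist": [0,0,0]}
    - {"jaw": 0.5,"delta_pos": [-24,-0.65,-1],"twist": [0,0,0]}
    - {"jaw": 0.5,"delta_pos": [-29,-0.65,-1],"twist": [0,0,0]}
    - {"jaw": 0.5,"delta_pos": [-32.6,-0.65,0],"twist": [0,0,0]}
    - {"jaw": 0.5,"delta_pos": [-32.6,-0.65,0],"twist": [0,0,0]}
    - {"jaw": 0.5,"delta_pos": [-32.6,-0.65,0],"twist": [0,0,0]}
    - {"jaw": 0.5,"delta_pos": [-32.6,-0.65,0],"twist": [0,0,0]}

```text
time_s: 10.68
position: [0.5584, 0.0002, 0.1194]
tcp_rot: [[-0.005, -1.0, 0.002], [-1.0, 0.005, -0.002], [0.002, -0.002, -1.0]]
ft_force: [-0.3, -0.0, -2.0]
grip_width: 0.0562
```

Run:
```python
from h import *
st(); im,m=snap("wrist","pics/w6.png")
for p in [(.465,.005,.05),(.559,.0945,.05),(.557,.0024,.015),(.467,.0966,.015)]:print(np.round(np.array(w2p(m,p,True))+[4.5,0],1))
```

```text
t 10.68 pos [5.584e-01 2.000e-04 1.194e-01] yaw -90.3 F [-0.29 -0.04 -1.98] w 0.0562 q [ 0.05  0.44 -0.14  1.9   0.09  0.8  -1.71]
[273.6 321.2]
[162.2 222.4]
[275.7 211.6]
[184.1 296.9]
```

View pics/w6.png

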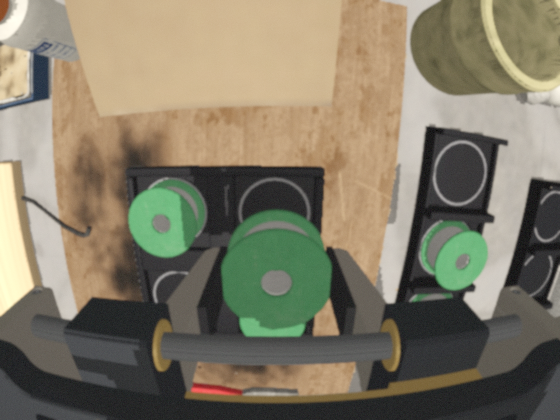

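Request:
jog_arm:
  steps:
    - {"jaw": 0.5,"delta_pos": [-0.2,0.15,3],"twist": [0,0,0]}
    - {"jaw": 0.5,"delta_pos": [-0.2,0.15,6],"twist": [0,0,0]}
    - {"jaw": 0.5,"delta_pos": [-0.2,0.15,6],"twist": [0,0,0]}
    - {"jaw": 0.5,"delta_pos": [-0.2,0.15,7.5],"twist": [0,0,0]}
    - {"jaw": 0.5,"delta_pos": [-0.2,0.15,8.5],"twist": [0,0,0]}
    - {"jaw": 0.5,"delta_pos": [-0.2,0.15,9.2],"twist": [0,0,0]}
    - {"jaw": 0.5,"delta_pos": [-0.2,0.15,9.2],"twist": [0,0,0]}
    - {"jaw": 0.5,"delta_pos": [-0.2,0.15,9.2],"twist": [0,0,0]}

```text
time_s: 11.72
position: [0.5571, 0.0021, 0.0275]
tcp_rot: [[-0.005, -1.0, 0.002], [-1.0, 0.005, -0.002], [0.002, -0.002, -1.0]]
ft_force: [-0.2, 0.0, -3.6]
grip_width: 0.0559
```

Run:
```python
from h import *
st();weigh(4); im,m=snap("scene","pics/s3.png")
cv2.imwrite("pics/s3c.png",cv2.resize(im[190:290,190:330],None,fx=5,fy=5,interpolation=cv2.INTER_CUBIC))
```

```text
t 11.72 pos [0.5571 0.0021 0.0275] yaw -90.29 F [-0.23  0.03 -3.63] w 0.0559 q [ 0.03  0.58 -0.12  1.95  0.12  0.62 -1.75]
F mean [ 0.06 -0.   -3.12] sd [0.54 0.05 0.24] J [-1.000e-02 -5.124e+01 -1.640e+00 -1.701e+01  1.000e-02 -8.000e-02
 -0.000e+00]
```

View pics/s3c.png

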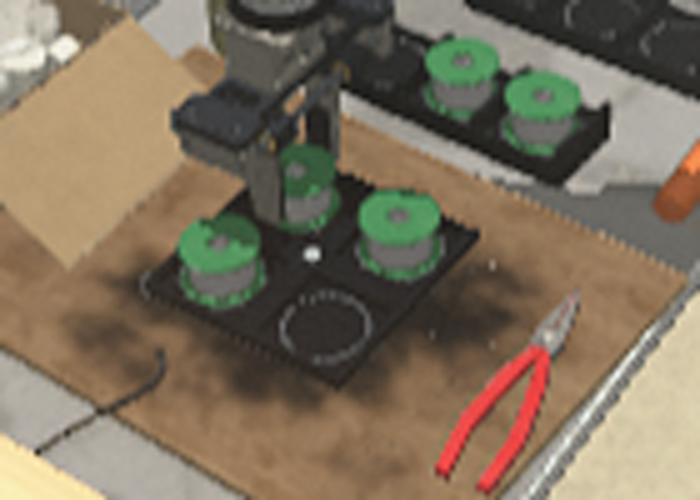

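Request:
jog_arm:
  steps:
    - {"jaw": 0.5,"delta_pos": [0,0,0.05],"twist": [0,0,0]}
    - {"jaw": 0.85,"delta_pos": [0,0,0.05],"twist": [0,0,0]}
    - {"jaw": 0.85,"delta_pos": [0,0,0.05],"twist": [0,0,0]}
    - {"jaw": 0.85,"delta_pos": [0,0,0.05],"twist": [0,0,0]}
    - {"jaw": 0.85,"delta_pos": [0,0,-3],"twist": [0,0,0]}
    - {"jaw": 0.85,"delta_pos": [0,0,-6],"twist": [0,0,0]}
    - {"jaw": 0.9,"delta_pos": [-0.3,5,-6],"twist": [0,0,0]}
    - {"jaw": 0.9,"delta_pos": [-0.3,9.2,-6],"twist": [0,0,0]}
    - {"jaw": 0.9,"delta_pos": [-0.3,9.2,-6],"twist": [0,0,0]}
    - {"jaw": 0.9,"delta_pos": [-0.3,9.2,-6],"twist": [0,0,0]}
    - {"jaw": 0.9,"delta_pos": [-0.3,9.2,-6],"twist": [0,0,0]}

```text
time_s: 13.35
position: [0.4664, 0.0057, 0.0875]
tcp_rot: [[-0.005, -1.0, 0.004], [-1.0, 0.005, -0.002], [0.002, -0.004, -1.0]]
ft_force: [0.0, -0.2, 0.1]
grip_width: 0.0827
```

Run:
```python
from h import *
st(); im,m=snap("wrist","pics/w7.png")
for p in [(.465,.005,.05),(.559,.0945,.05),(.557,.0024,.05),(.467,.0966,.015)]:print(np.round(np.array(w2p(m,p,True))+[4.5,0],1))
```

```text
t 13.35 pos [0.4664 0.0057 0.0875] yaw -90.31 F [ 0.04 -0.17  0.08] w 0.0827 q [ 0.05  0.36 -0.16  2.13  0.09  0.65 -1.75]
[279. 240.]
[143.6 106.5]
[282.1 102.3]
[167.4 221.4]
```

View pics/w7.png

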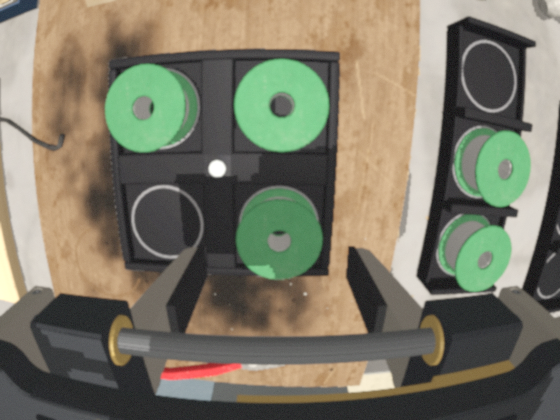

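Request:
jog_arm:
  steps:
    - {"jaw": 0.9,"delta_pos": [0,0,4],"twist": [0,0,0]}
    - {"jaw": 0.9,"delta_pos": [0,0.1,6],"twist": [0,0,0]}
    - {"jaw": 0.9,"delta_pos": [0,0.1,6],"twist": [0,0,0]}
    - {"jaw": 0.9,"delta_pos": [0,0.1,6],"twist": [0,0,0]}
    - {"jaw": 0.5,"delta_pos": [0,0.1,6],"twist": [0,0,0]}
    - {"jaw": 0.5,"delta_pos": [0,0.1,6],"twist": [0,0,0]}
    - {"jaw": 0.5,"delta_pos": [0,0.1,6],"twist": [0,0,0]}
    - {"jaw": 0.5,"delta_pos": [0,0.1,6],"twist": [0,0,0]}
    - {"jaw": 0.5,"delta_pos": [0,0.1,5],"twist": [0,0,0]}
    - {"jaw": 0.5,"delta_pos": [0,0.1,4],"twist": [0,0,0]}
    - {"jaw": 0.5,"delta_pos": [0,0.1,4],"twist": [0,0,0]}
    - {"jaw": 0.5,"delta_pos": [0,0.1,4],"twist": [0,0,0]}

```text
time_s: 14.9
position: [0.4653, 0.0056, 0.0475]
tcp_rot: [[-0.005, -1.0, 0.003], [-1.0, 0.005, -0.002], [0.002, -0.003, -1.0]]
ft_force: [0.3, -0.4, -0.4]
grip_width: 0.0561
```

Run:
```python
from h import *
weigh();st()
```

```text
F mean [-0.2  -0.12 -0.79] sd [0.51 0.37 0.33] J [ 1.000e-02 -4.069e+01 -1.260e+00 -1.488e+01  1.000e-02 -9.000e-02
 -0.000e+00]
t 15.4 pos [0.4652 0.0056 0.0472] yaw -90.3 F [-0.99  0.38 -0.76] w 0.0561 q [ 0.04  0.43 -0.14  2.16  0.12  0.56 -1.77]
```

Request:
jog_arm:
  steps:
    - {"jaw": 0.5,"delta_pos": [0,0,-4],"twist": [0,0,0]}
    - {"jaw": 0.5,"delta_pos": [0,-1,-8],"twist": [0,0,0]}
    - {"jaw": 0.5,"delta_pos": [4,-3,-8],"twist": [0,0,0]}
    - {"jaw": 0.5,"delta_pos": [9,-5,-8],"twist": [0,0,0]}
    - {"jaw": 0.5,"delta_pos": [14,-7,-8],"twist": [0,0,0]}
    - {"jaw": 0.5,"delta_pos": [19,-7.5,-8],"twist": [0,0,0]}
    - {"jaw": 0.5,"delta_pos": [24,-7.5,-8],"twist": [0,0,0]}
    - {"jaw": 0.5,"delta_pos": [29,-7.5,-8],"twist": [0,0,0]}
    - {"jaw": 0.5,"delta_pos": [34,-7.5,-8],"twist": [0,0,0]}
    - {"jaw": 0.5,"delta_pos": [39,-7.5,-8],"twist": [0,0,0]}
    - {"jaw": 0.5,"delta_pos": [43,-7.5,-8],"twist": [0,0,0]}
    - {"jaw": 0.5,"delta_pos": [45.2,-7.5,-8],"twist": [0,0,0]}
    - {"jaw": 0.5,"delta_pos": [45.2,-7.5,-7],"twist": [0,0,0]}
    - {"jaw": 0.5,"delta_pos": [45.2,-7.5,-7],"twist": [0,0,0]}
    - {"jaw": 0.5,"delta_pos": [45.2,-7.5,-7],"twist": [0,0,0]}

```text
time_s: 17.27
position: [0.5382, -0.4446, 0.1181]
tcp_rot: [[-0.003, -1.0, 0.003], [-1.0, 0.003, -0.001], [0.001, -0.003, -1.0]]
ft_force: [0.1, 0.3, -0.6]
grip_width: 0.056
```

Run:
```python
from h import *
st(); im,m=snap("wrist","pics/w8.png")
```

```text
t 17.27 pos [ 0.5382 -0.4446  0.1181] yaw -90.18 F [ 0.13  0.31 -0.57] w 0.056 q [ 0.67  0.64 -0.04  1.55  0.03  0.95 -0.95]
```

View pics/w8.png

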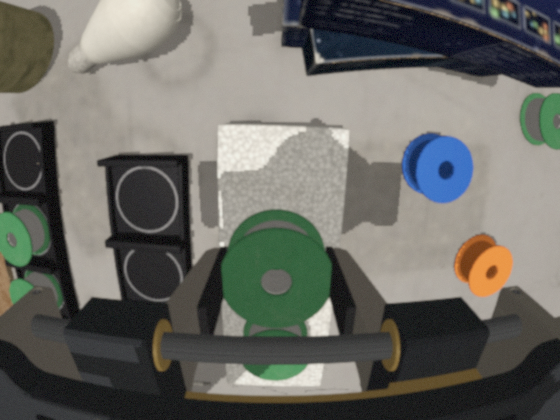

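Request:
jog_arm:
  steps:
    - {"jaw": 0.5,"delta_pos": [0.1,0,3],"twist": [0,0,0]}
    - {"jaw": 0.5,"delta_pos": [0.1,0,5],"twist": [0,0,0]}
    - {"jaw": 0.5,"delta_pos": [0.1,0,6],"twist": [0,0,0]}
    - {"jaw": 0.5,"delta_pos": [0.1,0,6],"twist": [0,0,0]}
    - {"jaw": 0.5,"delta_pos": [0.1,0,6.05],"twist": [0,0,0]}
    - {"jaw": 1,"delta_pos": [0.1,0,6.05],"twist": [0,0,0]}
    - {"jaw": 1,"delta_pos": [0.1,0,6.05],"twist": [0,0,0]}
    - {"jaw": 1,"delta_pos": [0.1,0,6.05],"twist": [0,0,0]}
    - {"jaw": 1,"delta_pos": [0.1,0,3],"twist": [0,0,0]}
    - {"jaw": 1,"delta_pos": [0,0,0],"twist": [0,0,0]}
    - {"jaw": 1,"delta_pos": [-5,0,0],"twist": [0,0,0]}
    - {"jaw": 1,"delta_pos": [-10,0,0],"twist": [0,0,0]}
    - {"jaw": 1,"delta_pos": [-15,1,0],"twist": [0,0,0]}
    - {"jaw": 1,"delta_pos": [-20,1.8,0],"twist": [0,0,0]}
    - {"jaw": 1,"delta_pos": [-25,1.8,0],"twist": [0,0,0]}
    - {"jaw": 1,"delta_pos": [-27.5,1.8,2],"twist": [0,0,0]}
    - {"jaw": 1,"delta_pos": [-27.5,1.8,3],"twist": [0,0,0]}
    - {"jaw": 1,"delta_pos": [-27.5,1.8,3],"twist": [0,0,0]}

```text
time_s: 19.58
position: [0.5209, -0.1713, 0.0875]
tcp_rot: [[-0.005, -1.0, 0.002], [-1.0, 0.005, -0.002], [0.002, -0.002, -1.0]]
ft_force: [-0.0, -0.3, -0.1]
grip_width: 0.092
```

Run:
```python
from h import *
st(); im,m=snap("wrist","pics/w9.png")
t,mt=snap("top","pics/top3.png")
for (c,r),a,ct in greens(t): print(np.round(p2w(mt,*c,.05),3),np.round(p2w(mt,*c,.08),3),round(r,1))
for p in [(.445,-.166,.05),(.52,-.17,.05)]:print(np.round(np.array(w2p(m,p,True))+[4.5,0],1))
```

```text
t 19.57 pos [ 0.5209 -0.1713  0.0875] yaw -90.27 F [-0.01 -0.3  -0.13] w 0.092 q [ 0.32  0.47 -0.09  1.95  0.06  0.73 -1.37]
[ 0.429 -0.445] [ 0.429 -0.437] 10.0
[ 0.54  -0.449] [ 0.537 -0.441] 10.0
[0.556 0.003] [ 0.553 -0.   ] 9.8
[0.559 0.094] [0.555 0.089] 9.8
[ 0.638 -0.719] [ 0.632 -0.705] 10.5
[271.9 327. ]
[275.9 239.1]
```

View pics/w9.png

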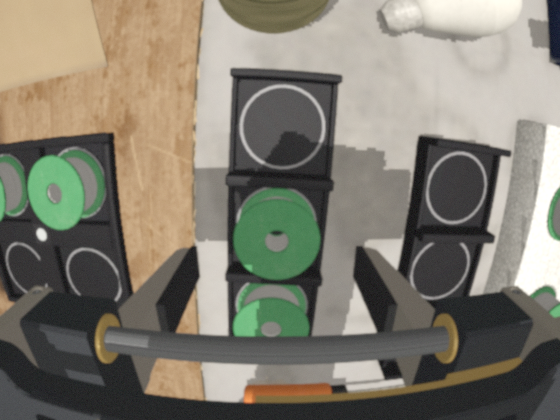

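View pics/top3.png

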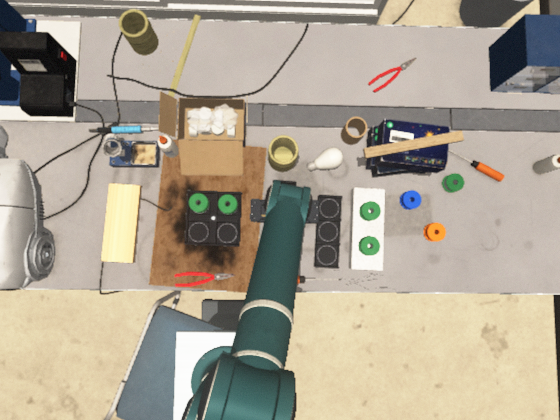

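Request:
jog_arm:
  steps:
    - {"jaw": 1,"delta_pos": [0,0,4],"twist": [0,0,0]}
    - {"jaw": 1,"delta_pos": [0,0,6],"twist": [0,0,0]}
    - {"jaw": 1,"delta_pos": [0,0,6],"twist": [0,0,0]}
    - {"jaw": 1,"delta_pos": [0,0,6],"twist": [0,0,0]}
    - {"jaw": 0.5,"delta_pos": [0,0,6],"twist": [0,0,0]}
    - {"jaw": 0.5,"delta_pos": [0,0,6],"twist": [0,0,0]}
    - {"jaw": 0.5,"delta_pos": [0,0,6],"twist": [0,0,0]}
    - {"jaw": 0.5,"delta_pos": [0,0,6],"twist": [0,0,0]}
    - {"jaw": 0.5,"delta_pos": [0,0,5],"twist": [0,0,0]}
    - {"jaw": 0.5,"delta_pos": [0,0,1],"twist": [0,0,0]}
    - {"jaw": 0.5,"delta_pos": [0,0,-3.3],"twist": [0,0,0]}
    - {"jaw": 0.5,"delta_pos": [0,0,-3.3],"twist": [0,0,0]}
    - {"jaw": 0.5,"delta_pos": [0,0,-3.3],"twist": [0,0,0]}

```text
time_s: 21.3
position: [0.5204, -0.1717, 0.1206]
tcp_rot: [[-0.006, -1.0, 0.002], [-1.0, 0.006, -0.002], [0.002, -0.002, -1.0]]
ft_force: [0.4, 0.5, -3.2]
grip_width: 0.0562
```

Run:
```python
from h import *
weigh(6);st()
```

```text
F mean [-0.01  0.32 -3.01] sd [0.3  0.57 0.7 ] J [ 2.000e-02 -4.688e+01 -8.600e-01 -2.101e+01 -1.000e-02 -8.000e-02
 -0.000e+00]
t 21.6 pos [ 0.5207 -0.1717  0.1202] yaw -90.33 F [ 0.32  0.97 -2.79] w 0.0563 q [ 0.33  0.42 -0.09  1.93  0.05  0.79 -1.37]
```

Request:
jog_arm:
  steps:
    - {"jaw": 0.5,"delta_pos": [-4,1,0],"twist": [0,0,0]}
    - {"jaw": 0.5,"delta_pos": [-9,2,0],"twist": [0,0,0]}
    - {"jaw": 0.5,"delta_pos": [-14,3,0],"twist": [0,0,0]}
    - {"jaw": 0.5,"delta_pos": [-19,4,0],"twist": [0,0,0]}
    - {"jaw": 0.5,"delta_pos": [-24,5,0],"twist": [0,0,0]}
    - {"jaw": 0.5,"delta_pos": [-26.8,5.5,0],"twist": [0,0,0.006]}
    - {"jaw": 0.5,"delta_pos": [-26.8,5.5,0],"twist": [0,0,-0.006]}
    - {"jaw": 0.5,"delta_pos": [-26.8,5.5,0],"twist": [0,0,-0.006]}
    - {"jaw": 0.5,"delta_pos": [-26.8,5.5,0],"twist": [0,0,-0.006]}

```text
time_s: 22.72
position: [0.4675, 0.0953, 0.1195]
tcp_rot: [[-0.002, -1.0, 0.001], [-1.0, 0.002, -0.002], [0.002, -0.001, -1.0]]
ft_force: [0.5, 0.7, -2.9]
grip_width: 0.0565
```

Run:
```python
from h import *
st(); im,m=snap("wrist","pics/w10.png")
for p in [(.559,.0945,.05),(.467,.0966,.015)]:print(np.round(np.array(w2p(m,p,True))+[4.5,0],1))
```

```text
t 22.73 pos [0.4675 0.0953 0.1195] yaw -90.12 F [ 0.45  0.66 -2.88] w 0.0565 q [-0.11  0.32 -0.19  2.09  0.09  0.74 -1.93]
[278.6 102.7]
[276.8 210.5]
```

View pics/w10.png

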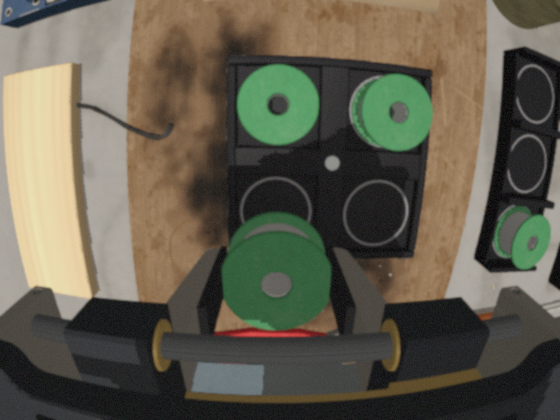

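Request:
jog_arm:
  steps:
    - {"jaw": 0.5,"delta_pos": [-0.15,0,3],"twist": [0,0,0]}
    - {"jaw": 0.5,"delta_pos": [-0.15,0,6],"twist": [0,0,0]}
    - {"jaw": 0.5,"delta_pos": [-0.15,0,7.5],"twist": [0,0,0]}
    - {"jaw": 0.5,"delta_pos": [-0.15,0,8.5],"twist": [0,0,0]}
    - {"jaw": 0.5,"delta_pos": [-0.15,0,9.2],"twist": [0,0,0]}
    - {"jaw": 0.5,"delta_pos": [-0.15,0,9.25],"twist": [0,0,0]}
    - {"jaw": 0.5,"delta_pos": [-0.15,0,9.25],"twist": [0,0,0]}
    - {"jaw": 0.85,"delta_pos": [-0.15,0,9.25],"twist": [0,0,0]}
    - {"jaw": 0.85,"delta_pos": [-0.15,0,9.25],"twist": [0,0,0]}
    - {"jaw": 0.85,"delta_pos": [-0.15,0,9.25],"twist": [0,0,0]}
    - {"jaw": 0.85,"delta_pos": [-0.15,0,6],"twist": [0,0,0]}
    - {"jaw": 0.85,"delta_pos": [-0.15,0,2],"twist": [0,0,0]}
    - {"jaw": 1,"delta_pos": [5,0.5,1],"twist": [0,0,0]}
    - {"jaw": 1,"delta_pos": [10,1,1],"twist": [0,0,0]}
    - {"jaw": 1,"delta_pos": [15,1.5,1],"twist": [0,0,0]}
    - {"jaw": 1,"delta_pos": [20,2.2,1],"twist": [0,0,0]}
    - {"jaw": 1,"delta_pos": [24,2.2,2],"twist": [0,0,0]}
    - {"jaw": 1,"delta_pos": [26.1,2.2,3],"twist": [0,0,0]}
    - {"jaw": 1,"delta_pos": [26.1,2.2,3],"twist": [0,0,0]}
    - {"jaw": 1,"delta_pos": [26.1,2.2,3],"twist": [0,0,0]}

```text
time_s: 25.28
position: [0.4452, -0.1645, 0.0903]
tcp_rot: [[-0.001, -1.0, 0.002], [-1.0, 0.001, -0.002], [0.002, -0.002, -1.0]]
ft_force: [-0.0, 0.5, -0.9]
grip_width: 0.0916
```

Run:
```python
from h import *
st(); im,m=snap("wrist","pics/w11.png")
for p in [(.445,-.166,.05)]:print(np.round(np.array(w2p(m,p,True))+[4.5,0],1))
```

```text
t 25.27 pos [ 0.4452 -0.1645  0.0903] yaw -90.05 F [-0.02  0.49 -0.93] w 0.0916 q [ 0.36  0.36 -0.09  2.12  0.06  0.66 -1.34]
[280.1 236.7]
```

View pics/w11.png

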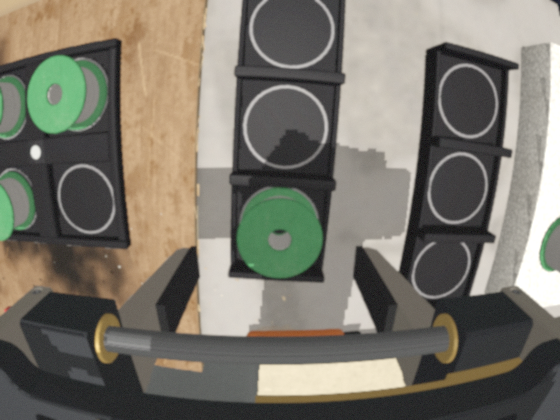

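Request:
jog_arm:
  steps:
    - {"jaw": 1,"delta_pos": [0.1,0.1,4],"twist": [0,0,0]}
    - {"jaw": 1,"delta_pos": [0.1,0.15,6.3],"twist": [0,0,0]}
    - {"jaw": 1,"delta_pos": [0.1,0.15,6.3],"twist": [0,0,0]}
    - {"jaw": 1,"delta_pos": [0.1,0.15,6.3],"twist": [0,0,0]}
    - {"jaw": 0.5,"delta_pos": [0.1,0.15,6.3],"twist": [0,0,0]}
    - {"jaw": 0.5,"delta_pos": [0.1,0.15,6.3],"twist": [0,0,0]}
    - {"jaw": 0.5,"delta_pos": [0.1,0.15,6.3],"twist": [0,0,0]}
    - {"jaw": 0.5,"delta_pos": [0.1,0.15,6.3],"twist": [0,0,0]}
    - {"jaw": 0.5,"delta_pos": [0.1,0.15,5],"twist": [0,0,0]}
    - {"jaw": 0.5,"delta_pos": [0.1,0.15,1],"twist": [0,0,0]}
    - {"jaw": 0.5,"delta_pos": [0.1,0.15,-3],"twist": [0,0,0]}
    - {"jaw": 0.5,"delta_pos": [0.1,0.15,-3],"twist": [0,0,0]}
    - {"jaw": 0.5,"delta_pos": [0.1,0.15,-3],"twist": [0,0,0]}

```text
time_s: 26.95
position: [0.4429, -0.165, 0.1199]
tcp_rot: [[-0.0, -1.0, 0.001], [-1.0, 0.0, -0.001], [0.001, -0.001, -1.0]]
ft_force: [-0.3, -0.1, -2.7]
grip_width: 0.0564
```

Run:
```python
from h import *
weigh(6);st()
```

```text
F mean [ 0.19 -0.14 -3.41] sd [0.42 0.27 0.42] J [ 2.000e-02 -3.907e+01 -6.600e-01 -1.960e+01 -1.000e-02 -8.000e-02
 -0.000e+00]
t 27.25 pos [ 0.4432 -0.165   0.1195] yaw -90.0 F [-0.19 -0.41 -3.19] w 0.056 q [ 0.37  0.31 -0.1   2.1   0.05  0.73 -1.33]
```

Request:
jog_arm:
  steps:
    - {"jaw": 0.5,"delta_pos": [-4,-0.5,0],"twist": [0,0,0]}
    - {"jaw": 0.5,"delta_pos": [-9,-1,0],"twist": [0,0,0]}
    - {"jaw": 0.5,"delta_pos": [-13.5,-2,0],"twist": [0,0,0]}
    - {"jaw": 0.5,"delta_pos": [-17.1,-2.2,0],"twist": [0,0,0]}
    - {"jaw": 0.5,"delta_pos": [-17.1,-2.2,0],"twist": [0,0,0]}
    - {"jaw": 0.5,"delta_pos": [-17.1,-2.2,0],"twist": [0,0,0]}
    - {"jaw": 0.5,"delta_pos": [-17.1,-2.2,0],"twist": [0,0,0]}

```text
time_s: 28.12
position: [0.4651, 0.0046, 0.1191]
tcp_rot: [[-0.002, -1.0, -0.0], [-1.0, 0.002, -0.002], [0.002, 0.0, -1.0]]
ft_force: [-0.2, 0.2, -2.4]
grip_width: 0.0562
```

Run:
```python
from h import *
st(); im,m=snap("wrist","pics/w12.png")
for p in [(.465,.005,.015)]:print(np.round(np.array(w2p(m,p,True))+[4.5,0],1))
```

```text
t 28.12 pos [0.4651 0.0046 0.1191] yaw -90.13 F [-0.21  0.21 -2.44] w 0.0562 q [ 0.07  0.31 -0.17  2.11  0.08  0.73 -1.73]
[277.9 209.9]
```

View pics/w12.png

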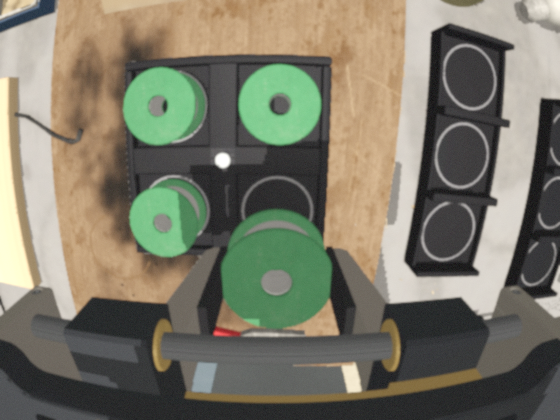

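Request:
jog_arm:
  steps:
    - {"jaw": 0.5,"delta_pos": [-0.05,0,3],"twist": [0,0,0]}
    - {"jaw": 0.5,"delta_pos": [-0.05,0,6],"twist": [0,0,0]}
    - {"jaw": 0.5,"delta_pos": [-0.05,0,7.5],"twist": [0,0,0]}
    - {"jaw": 0.5,"delta_pos": [-0.05,0,8.5],"twist": [0,0,0]}
    - {"jaw": 0.5,"delta_pos": [-0.05,0,9.2],"twist": [0,0,0]}
    - {"jaw": 0.5,"delta_pos": [-0.05,0,9.25],"twist": [0,0,0]}
    - {"jaw": 0.5,"delta_pos": [-0.05,0,9.25],"twist": [0,0,0]}
    - {"jaw": 0.8,"delta_pos": [-0.05,0,9.25],"twist": [0,0,0]}
    - {"jaw": 0.8,"delta_pos": [-0.05,0,9.25],"twist": [0,0,0]}
    - {"jaw": 0.8,"delta_pos": [-0.05,0,9.25],"twist": [0,0,0]}
    - {"jaw": 0.8,"delta_pos": [-0.05,0,6],"twist": [0,0,0]}
    - {"jaw": 0.8,"delta_pos": [-0.05,0,2],"twist": [0,0,0]}
    - {"jaw": 0.8,"delta_pos": [0,0,-2],"twist": [0,0,0]}
    - {"jaw": 0.8,"delta_pos": [0,0,-4],"twist": [0,0,0]}
    - {"jaw": 0.8,"delta_pos": [0,0,-4],"twist": [0,0,0]}

```text
time_s: 30.05
position: [0.4662, 0.0048, 0.1606]
tcp_rot: [[-0.002, -1.0, 0.004], [-1.0, 0.002, -0.002], [0.002, -0.004, -1.0]]
ft_force: [0.1, 0.3, -0.5]
grip_width: 0.0732
```

Run:
```python
from h import *
st(); im,m=snap("wrist","pics/w13.png")
t,mt=snap("top","pics/top4.png")
for uv,z in [((165,143),.148),((50,255),.1),((50,255),.2),((45,200),.2),((130,166),.03),((283,165),.12)]: print(uv,z,p2w(mt,*uv,z))
cv2.imwrite("pics/t4.png",cv2.resize(t[150:290,100:380],None,fx=2.8,fy=2.8,interpolation=cv2.INTER_CUBIC))
```

```text
t 30.05 pos [0.4662 0.0048 0.1606] yaw -90.14 F [ 0.06  0.26 -0.46] w 0.0732 q [ 0.08  0.24 -0.19  2.08  0.06  0.82 -1.72]
(165, 143) 0.148 [0.72124677 0.17948636]
(50, 255) 0.1 [0.38894912 0.51641431]
(50, 255) 0.2 [0.39130587 0.46421141]
(45, 200) 0.2 [0.54136271 0.48728599]
(130, 166) 0.03 [0.6741672  0.31832358]
(283, 165) 0.12 [ 0.66812772 -0.16924216]
```

View pics/w13.png

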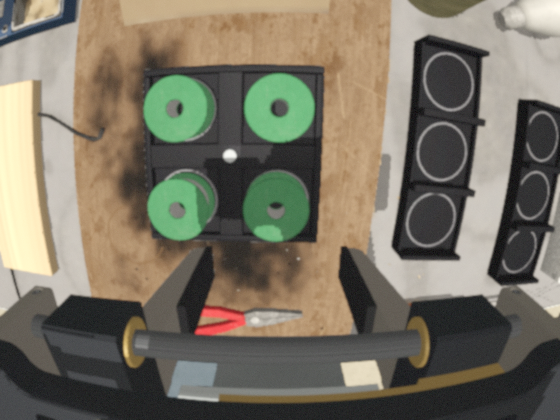

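View pics/t4.png

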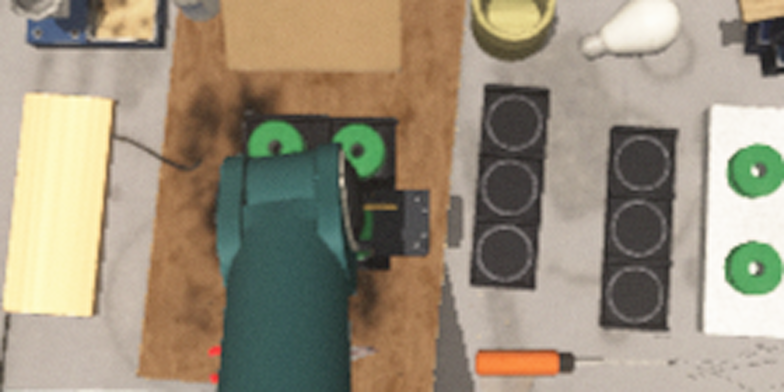

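Run:
```python
from h import *
a=cv2.imread("pics/scene0.png");t=cv2.imread("pics/top0.png")
A=cv2.resize(a[300:420,0:260],None,fx=2.5,fy=2.5,interpolation=cv2.INTER_CUBIC)
B=cv2.resize(t[140:300,0:150],None,fx=3.5,fy=3.5,interpolation=cv2.INTER_CUBIC)
cv2.imwrite("pics/A.png",A);cv2.imwrite("pics/B.png",B)
```

```text
(no output)
```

View pics/A.png

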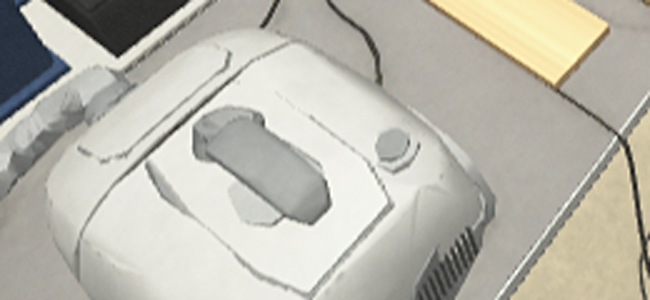

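View pics/B.png

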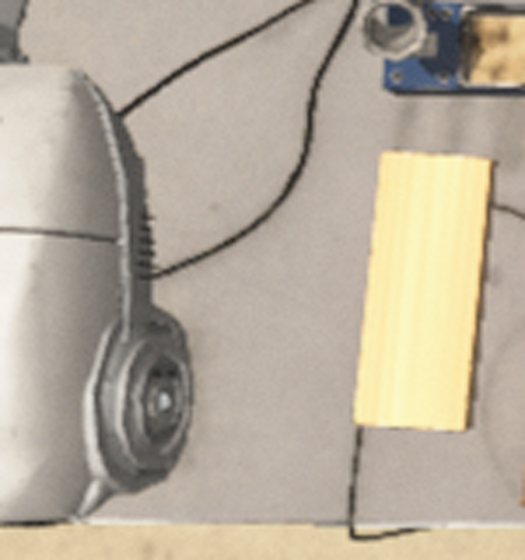

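Run:
```python
from h import *
mt=eyes.camera_model("top");ms=eyes.camera_model("scene")
for ta,sa in [((54,257),(196,380)),((54,245),(194,372)),((48,250),(196,385))]:
    d1=ray(mt,*ta);d2=ray(ms,*sa)
    A=np.c_[d1,-d2];x=np.linalg.lstsq(A,ms["position"]-mt["position"],rcond=None)[0]
    print(mt["position"]+d1*x[0],ms["position"]+d2*x[1])
s=telemetry.observe();m=eyes.camera_model("wrist");print(s["tcp_rot"].T@(m["position"]-s["position"]))
```

```text
[0.38053344 0.55310756 0.0048928 ] [ 0.35029168  0.53480169 -0.00362961]
[0.41861693 0.55097578 0.01368192] [ 0.36857492  0.52181271 -0.00133889]
[0.40245904 0.57434028 0.00302236] [ 0.34575157  0.54199703 -0.0133814 ]
[ 0.00164494 -0.0823345  -0.16992686]
```

Request:
jog_arm:
  steps:
    - {"jaw": 0.8,"delta_pos": [3,0,0],"twist": [0,0,-0.17]}
    - {"jaw": 0.8,"delta_pos": [6,0,0],"twist": [0,0,-0.34]}
    - {"jaw": 0.7,"delta_pos": [9,-0.5,0],"twist": [0,0,-0.51]}
    - {"jaw": 0.6,"delta_pos": [12,-1,0],"twist": [0,0,-0.68]}
    - {"jaw": 0.5,"delta_pos": [15,-1.5,0],"twist": [0,0,-0.85]}
    - {"jaw": 0.5,"delta_pos": [17.4,-1.5,0],"twist": [0,0,-1.02]}
    - {"jaw": 0.5,"delta_pos": [17.4,-1.5,0],"twist": [0,0,-1.19]}
    - {"jaw": 0.5,"delta_pos": [17.4,-1.5,2],"twist": [0,0,-1.36]}
    - {"jaw": 0.5,"delta_pos": [17.4,-1.5,4],"twist": [0,0,-1.52]}
    - {"jaw": 0.5,"delta_pos": [17.4,-1.5,6],"twist": [0,0,-1.52]}
    - {"jaw": 0.5,"delta_pos": [17.4,-1.5,6],"twist": [0,0,-1.52]}
    - {"jaw": 0.5,"delta_pos": [17.4,-1.5,6],"twist": [0,0,-1.52]}

```text
time_s: 31.65
position: [0.4791, -0.1692, 0.0986]
tcp_rot: [[0.999, -0.053, -0.002], [-0.053, -0.999, -0.001], [-0.002, 0.001, -1.0]]
ft_force: [-0.5, 0.5, 0.6]
grip_width: 0.0459
```

Run:
```python
from h import *
st(); im,m=snap("wrist","pics/w14.png")
for p in [(.481,-.1695,.037),(.557,-.1735,.037)]:print(np.round(np.array(w2p(m,p,True))+[4.5,0],1))
```

```text
t 31.65 pos [ 0.4791 -0.1692  0.0986] yaw -3.03 F [-0.48  0.48  0.59] w 0.0459 q [ 0.55  0.42 -0.33  2.02  0.2   0.73  0.04]
[283.6 224.4]
[381.2 223.9]
```

View pics/w14.png

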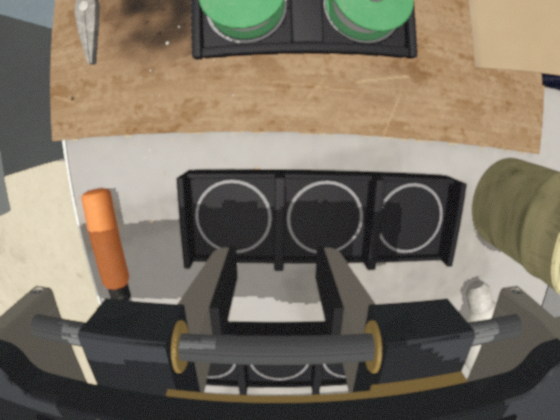

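Request:
jog_arm:
  steps:
    - {"jaw": 0.5,"delta_pos": [-0.1,-0.2,3],"twist": [0,0,0]}
    - {"jaw": 0.5,"delta_pos": [-0.1,-0.2,6],"twist": [0,0,0]}
    - {"jaw": 0.5,"delta_pos": [-0.1,-0.2,7.8],"twist": [0,0,0]}
    - {"jaw": 0.5,"delta_pos": [-0.1,-0.2,7.8],"twist": [0,0,0]}
    - {"jaw": 0.5,"delta_pos": [-0.1,-0.2,7.8],"twist": [0,0,0]}
    - {"jaw": 0,"delta_pos": [-0.1,-0.2,7.8],"twist": [0,0,0]}
    - {"jaw": 0,"delta_pos": [-0.1,-0.2,7.8],"twist": [0,0,0]}
    - {"jaw": 0,"delta_pos": [-0.1,-0.2,7.8],"twist": [0,0,0]}
    - {"jaw": 0,"delta_pos": [-0.1,-0.2,7.8],"twist": [0,0,0]}
    - {"jaw": 0,"delta_pos": [-0.1,-0.2,7.8],"twist": [0,0,0]}
    - {"jaw": 0,"delta_pos": [-0.1,-0.2,7.8],"twist": [0,0,0]}
    - {"jaw": 0,"delta_pos": [-0.1,-0.2,6.8],"twist": [0,0,0]}
    - {"jaw": 0,"delta_pos": [-0.1,-0.2,4.8],"twist": [0,0,0]}
    - {"jaw": 0,"delta_pos": [-0.1,-0.2,2.8],"twist": [0,0,0]}
    - {"jaw": 0,"delta_pos": [-0.1,-0.2,2.8],"twist": [0,0,0]}

```text
time_s: 33.58
position: [0.4791, -0.1676, 0.0723]
tcp_rot: [[0.999, -0.053, 0.001], [-0.053, -0.999, -0.002], [0.002, 0.002, -1.0]]
ft_force: [0.4, -0.0, -2.6]
grip_width: 0.0074
```

Run:
```python
from h import *
st(); im,m=snap("wrist","pics/w15.png");im,m=snap("scene","pics/s4.png")
cv2.imwrite("pics/s4c.png",cv2.resize(im[150:290,180:380],None,fx=3.5,fy=3.5,interpolation=cv2.INTER_CUBIC))
```

```text
t 33.58 pos [ 0.4791 -0.1676  0.0723] yaw -3.04 F [ 0.39 -0.05 -2.62] w 0.0074 q [ 0.53  0.46 -0.32  2.04  0.23  0.67  0.01]
```

View pics/w15.png

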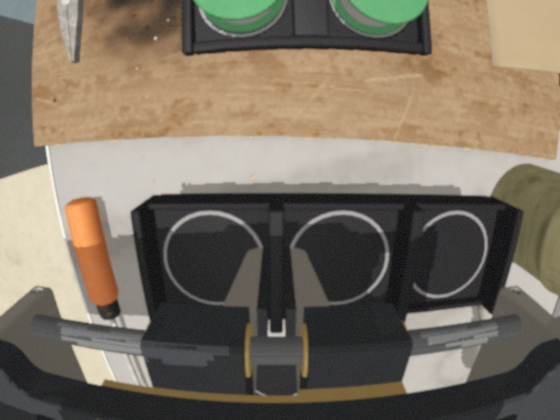

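View pics/s4c.png

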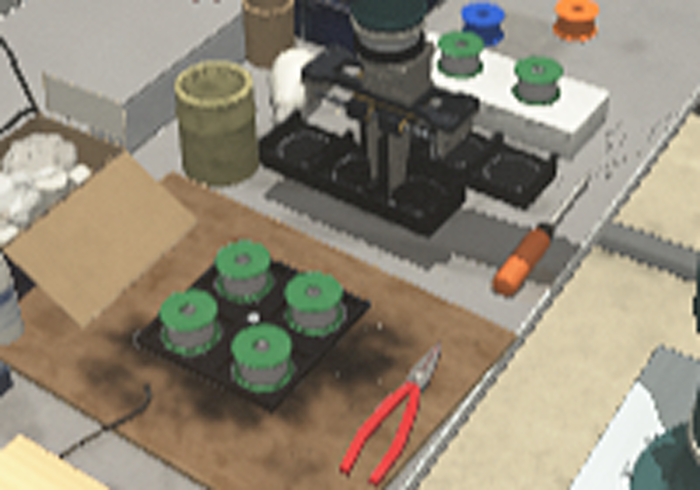

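Request:
jog_arm:
  steps:
    - {"jaw": 0,"delta_pos": [0,0,-2.5],"twist": [0,0,0]}
    - {"jaw": 0,"delta_pos": [-0.3,-3,-5],"twist": [0,0,0]}
    - {"jaw": 0,"delta_pos": [-0.8,-7,-5],"twist": [0,0,0]}
    - {"jaw": 0,"delta_pos": [-1.2,-11.5,-5],"twist": [0,0,0]}
    - {"jaw": 0,"delta_pos": [-1.7,-16,-5],"twist": [0,0,0]}
    - {"jaw": 0,"delta_pos": [-2.1,-20.5,-5],"twist": [0,0,0]}
    - {"jaw": 0,"delta_pos": [-2.6,-25,-5],"twist": [0,0,0]}
    - {"jaw": 0,"delta_pos": [-3,-29.5,-5],"twist": [0,0,0]}
    - {"jaw": 0,"delta_pos": [-3.5,-34,-5],"twist": [0,0,0]}
    - {"jaw": 0,"delta_pos": [-4,-38.5,-5],"twist": [0,0,0]}
    - {"jaw": 0,"delta_pos": [-4.4,-43,-5],"twist": [0,0,0]}
    - {"jaw": 0,"delta_pos": [-4.9,-47,-5],"twist": [0,0,0]}
    - {"jaw": 0,"delta_pos": [-5.2,-49.5,-5],"twist": [0,0,0]}
    - {"jaw": 0,"delta_pos": [-5.2,-50.5,-5],"twist": [0,0,0]}
    - {"jaw": 0,"delta_pos": [-5.2,-50.5,-3],"twist": [0,0,0]}
    - {"jaw": 0,"delta_pos": [-5.2,-50.5,-1],"twist": [0,0,0]}
    - {"jaw": 0,"delta_pos": [-5.2,-50.5,0.5],"twist": [0,0,0]}
    - {"jaw": 0,"delta_pos": [-5.2,-50.5,0.5],"twist": [0,0,0]}
    - {"jaw": 0,"delta_pos": [-5.2,-50.5,0.5],"twist": [0,0,0]}

```text
time_s: 36.05
position: [0.4531, 0.3398, 0.0652]
tcp_rot: [[0.999, -0.053, -0.001], [-0.053, -0.999, -0.001], [-0.001, 0.001, -1.0]]
ft_force: [-0.3, 1.7, -1.6]
grip_width: 0.0075
```

Run:
```python
from h import *
st(); im,m=snap("wrist","pics/w16.png")
for p in [(.62,.387,.018),(.611,.285,.018),(.365,.296,.018),(.371,.399,.018)]:print(np.round(np.array(w2p(m,p,True))+[4.5,0],1))
im,m=snap("scene","pics/s5.png")
cv2.imwrite("pics/s5c.png",cv2.resize(im[190:350,120:320],None,fx=3.5,fy=3.5,interpolation=cv2.INTER_CUBIC))
```

```text
t 36.05 pos [0.4531 0.3398 0.0652] yaw -3.06 F [-0.3   1.7  -1.64] w 0.0075 q [-0.37  0.58 -0.43  1.89  0.34  0.75 -1.04]
[491.5 160.3]
[467.1 278.6]
[173.8 286.6]
[159.6 156.5]
```

View pics/w16.png

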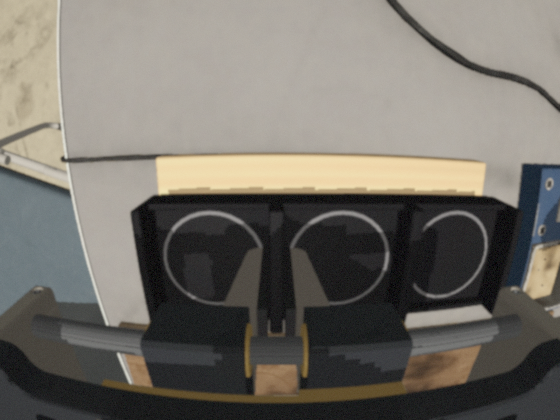

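View pics/s5c.png

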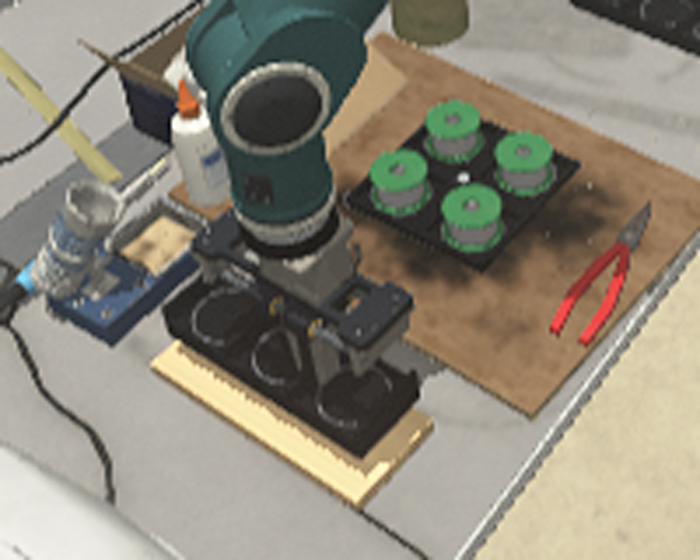

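Request:
jog_arm:
  steps:
    - {"jaw": 0,"delta_pos": [0,-0.3,1.2],"twist": [0,0,0]}
    - {"jaw": 0,"delta_pos": [0,-0.3,2.2],"twist": [0,0,0]}
    - {"jaw": 0,"delta_pos": [0,-0.3,2.6],"twist": [0,0,0]}
    - {"jaw": 0,"delta_pos": [0,-0.3,2.65],"twist": [0,0,0]}
    - {"jaw": 0,"delta_pos": [0,-0.3,2.65],"twist": [0,0,0]}
    - {"jaw": 0.4,"delta_pos": [0,-0.3,2.65],"twist": [0,0,0]}
    - {"jaw": 0.4,"delta_pos": [0,-0.3,2.65],"twist": [0,0,0]}
    - {"jaw": 0.4,"delta_pos": [0,-0.3,2.65],"twist": [0,0,0]}
    - {"jaw": 0.4,"delta_pos": [0,-0.3,2.65],"twist": [0,0,0]}
    - {"jaw": 0.4,"delta_pos": [0,-0.3,0],"twist": [0,0,0]}
    - {"jaw": 0.4,"delta_pos": [0,-0.3,-4],"twist": [0,0,0]}
    - {"jaw": 0.4,"delta_pos": [0,-0.3,-7],"twist": [0,0,0]}
    - {"jaw": 0.4,"delta_pos": [0,-0.3,-7],"twist": [0,0,0]}

```text
time_s: 37.78
position: [0.4548, 0.3442, 0.1381]
tcp_rot: [[0.999, -0.053, 0.004], [-0.053, -0.999, 0.002], [0.004, -0.002, -1.0]]
ft_force: [-0.8, 0.9, -1.1]
grip_width: 0.037
```

Run:
```python
from h import *
st(); im,m=snap("wrist","pics/w17.png")
```

```text
t 37.77 pos [0.4548 0.3442 0.1381] yaw -3.05 F [-0.8  0.9 -1.1] w 0.037 q [-0.33  0.48 -0.48  1.85  0.28  0.88 -1.  ]
```

View pics/w17.png

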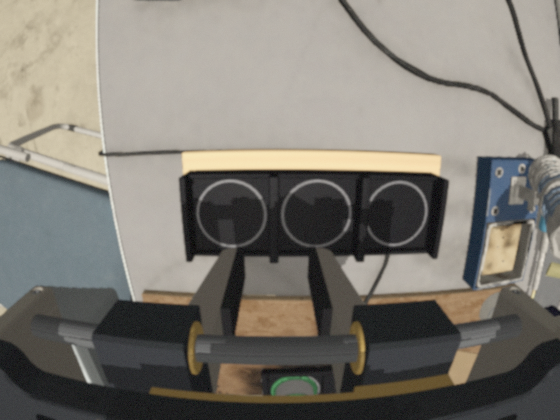

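Run:
```python
from h import *
m=eyes.camera_model("wrist")
f=lambda u,v,z:np.round(p2w(m,u-4.5,v,z,True),4)
print(f(310,172,.041),f(310,152,.018),f(318,258,.041))
print("div",f(274,172,.055),f(275,262,.055),f(361,175,.055),f(361,260,.055)," ends",f(184,176,.055),f(444,176,.055))
print("board",f(183,152,.018),f(440,155,.018))
t,mt=snap("top","pics/top5.png")
cv2.imwrite("pics/t5.png",cv2.resize(t[150:290,90:400],None,fx=2.5,fy=2.5,interpolation=cv2.INTER_CUBIC))
```

```text
[0.4801 0.3758] [0.4827 0.3898] [0.4853 0.2972]
div [0.4507 0.3799] [0.4468 0.3023] [0.5201 0.3743] [0.5218 0.2991]  ends [0.3777 0.3815] [0.5958 0.3714]
board [0.3676 0.3976] [0.6104 0.3845]
```

View pics/t5.png

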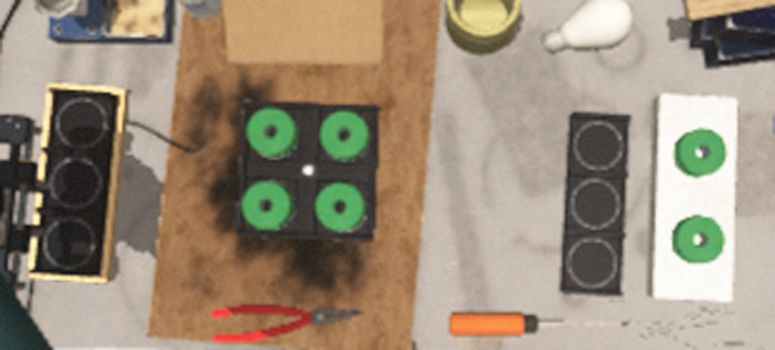

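Request:
jog_arm:
  steps:
    - {"jaw": 0.4,"delta_pos": [0,4,-1],"twist": [0,0,0]}
    - {"jaw": 0.4,"delta_pos": [0,10,-1],"twist": [0,0,0]}
    - {"jaw": 0.4,"delta_pos": [0.3,16,-1],"twist": [0,0,0]}
    - {"jaw": 0.4,"delta_pos": [0.5,22,-1],"twist": [0,0,0]}
    - {"jaw": 0.4,"delta_pos": [0.7,28,-1],"twist": [0,0,0]}
    - {"jaw": 0.4,"delta_pos": [0.9,34,-1],"twist": [0,0,0]}
    - {"jaw": 0.4,"delta_pos": [1.1,40,-1],"twist": [0,0,0]}
    - {"jaw": 0.45,"delta_pos": [1.3,46,-1],"twist": [0,0,0]}
    - {"jaw": 0.5,"delta_pos": [1.5,52,-1],"twist": [0,0,0]}
    - {"jaw": 0.5,"delta_pos": [1.7,58,-1],"twist": [0,0,0]}
    - {"jaw": 0.5,"delta_pos": [1.7,63,0],"twist": [0,0,0]}
    - {"jaw": 0.5,"delta_pos": [1.7,66.4,2],"twist": [0,0,0]}
    - {"jaw": 0.5,"delta_pos": [1.7,66.4,4],"twist": [0,0,0]}
    - {"jaw": 0.5,"delta_pos": [1.7,66.4,4],"twist": [0,0,0]}
    - {"jaw": 0.5,"delta_pos": [1.7,66.4,4],"twist": [0,0,0]}
    - {"jaw": 0.5,"delta_pos": [1.7,66.4,4],"twist": [0,0,0]}

```text
time_s: 39.88
position: [0.4355, -0.321, 0.0968]
tcp_rot: [[0.999, -0.052, 0.001], [-0.052, -0.999, -0.002], [0.001, 0.002, -1.0]]
ft_force: [0.3, 0.1, 0.3]
grip_width: 0.046
```

Run:
```python
from h import *
st(); im,m=snap("wrist","pics/w18.png")
for p in [(.437,-.320,.037),(.513,-.324,.037)]:print(np.round(np.array(w2p(m,p,True))+[4.5,0],1))
```

```text
t 39.88 pos [ 0.4355 -0.321   0.0968] yaw -3.0 F [0.27 0.06 0.27] w 0.046 q [ 0.76  0.46 -0.23  1.95  0.15  0.75  0.39]
[282.8 223.5]
[381.2 223.1]
```

View pics/w18.png

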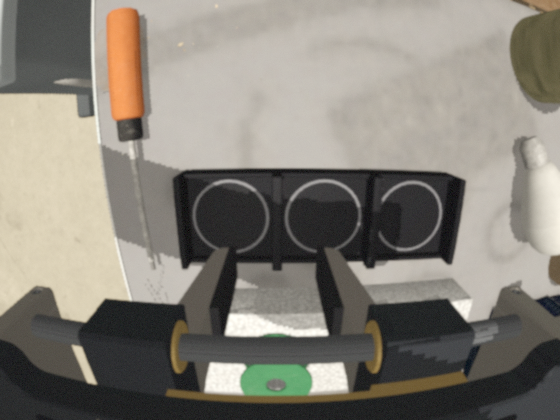

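Request:
jog_arm:
  steps:
    - {"jaw": 0.5,"delta_pos": [-0.2,-0.2,3],"twist": [0,0,0]}
    - {"jaw": 0.5,"delta_pos": [-0.2,-0.2,6],"twist": [0,0,0]}
    - {"jaw": 0.5,"delta_pos": [-0.2,-0.2,7.6],"twist": [0,0,0]}
    - {"jaw": 0.5,"delta_pos": [-0.2,-0.2,7.6],"twist": [0,0,0]}
    - {"jaw": 0.5,"delta_pos": [-0.2,-0.2,7.6],"twist": [0,0,0]}
    - {"jaw": 0,"delta_pos": [-0.2,-0.2,7.6],"twist": [0,0,0]}
    - {"jaw": 0,"delta_pos": [-0.2,-0.2,7.6],"twist": [0,0,0]}
    - {"jaw": 0,"delta_pos": [-0.2,-0.2,7.6],"twist": [0,0,0]}
    - {"jaw": 0,"delta_pos": [-0.2,-0.2,7.6],"twist": [0,0,0]}
    - {"jaw": 0,"delta_pos": [-0.2,-0.2,7.6],"twist": [0,0,0]}
    - {"jaw": 0,"delta_pos": [-0.2,-0.2,7.6],"twist": [0,0,0]}
    - {"jaw": 0,"delta_pos": [-0.2,-0.2,6.6],"twist": [0,0,0]}
    - {"jaw": 0,"delta_pos": [-0.2,-0.2,4],"twist": [0,0,0]}
    - {"jaw": 0,"delta_pos": [-0.2,-0.2,0],"twist": [0,0,0]}
    - {"jaw": 0,"delta_pos": [-0.2,-0.2,-4],"twist": [0,0,0]}
    - {"jaw": 0,"delta_pos": [-0.2,-0.2,-4],"twist": [0,0,0]}

```text
time_s: 41.92
position: [0.435, -0.3201, 0.14]
tcp_rot: [[0.999, -0.053, 0.005], [-0.053, -0.999, -0.005], [0.005, 0.005, -1.0]]
ft_force: [0.1, 1.0, -1.6]
grip_width: 0.0076
```

Run:
```python
from h import *
s=st(); im,m=snap("wrist","pics/w19.png");im,m=snap("top","pics/top6.png")
d=np.array([.4546,.3428,.1368])-s["position"];print(s["tcp_rot"].T@d*100)
```

```text
t 41.92 pos [ 0.435  -0.3201  0.14  ] yaw -3.02 F [ 0.08  1.04 -1.58] w 0.0076 q [ 0.77  0.39 -0.25  1.93  0.13  0.83  0.41]
[-1.53734466e+00 -6.62987328e+01 -3.13671312e-02]
```

View pics/w19.png

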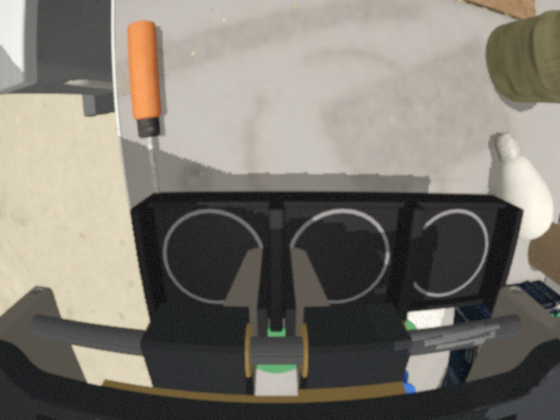

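View pics/top6.png

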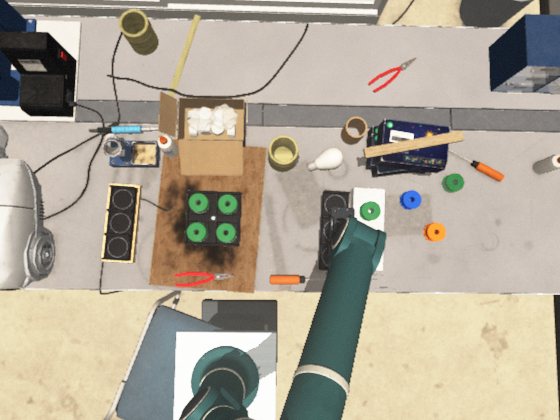

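Request:
jog_arm:
  steps:
    - {"jaw": 0,"delta_pos": [0,-2.5,-1],"twist": [0,0,0]}
    - {"jaw": 0,"delta_pos": [0,-7,-1],"twist": [0,0,0]}
    - {"jaw": 0,"delta_pos": [-0.2,-11.5,-1],"twist": [0,0,0]}
    - {"jaw": 0,"delta_pos": [-0.3,-16,-1],"twist": [0,0,0]}
    - {"jaw": 0,"delta_pos": [-0.4,-20.5,-1],"twist": [0,0,0]}
    - {"jaw": 0,"delta_pos": [-0.5,-25,-1],"twist": [0,0,0]}
    - {"jaw": 0,"delta_pos": [-0.6,-29.5,-1],"twist": [0,0,0]}
    - {"jaw": 0,"delta_pos": [-0.7,-34,-1],"twist": [0,0,0]}
    - {"jaw": 0,"delta_pos": [-0.8,-38.5,-1],"twist": [0,0,0]}
    - {"jaw": 0,"delta_pos": [-0.9,-43,-1],"twist": [0,0,0]}
    - {"jaw": 0,"delta_pos": [-1.1,-47.5,-1],"twist": [0,0,0]}
    - {"jaw": 0,"delta_pos": [-1.2,-52,-1],"twist": [0,0,0]}
    - {"jaw": 0,"delta_pos": [-1.4,-56.5,-1],"twist": [0,0,0]}
    - {"jaw": 0,"delta_pos": [-1.5,-61,-1],"twist": [0,0,0]}
    - {"jaw": 0,"delta_pos": [-1.54,-64.5,0],"twist": [0,0,0]}
    - {"jaw": 0,"delta_pos": [-1.54,-66.3,0],"twist": [0,0,0]}
    - {"jaw": 0,"delta_pos": [-1.54,-66.3,1],"twist": [0,0,0]}
    - {"jaw": 0,"delta_pos": [-1.54,-66.3,1],"twist": [0,0,0]}
    - {"jaw": 0,"delta_pos": [-1.54,-66.3,1],"twist": [0,0,0]}

```text
time_s: 44.4
position: [0.4528, 0.3424, 0.1254]
tcp_rot: [[0.999, -0.055, -0.0], [-0.055, -0.998, -0.003], [-0.0, 0.003, -1.0]]
ft_force: [0.7, 0.5, -1.7]
grip_width: 0.0075
```

Run:
```python
from h import *
s=st(); im,m=snap("wrist","pics/w20.png");im,m=snap("scene","pics/s6.png")
cv2.imwrite("pics/s6c.png",cv2.resize(im[190:350,120:320],None,fx=3.5,fy=3.5,interpolation=cv2.INTER_CUBIC))
im,m=snap("top","pics/top7.png")
cv2.imwrite("pics/t7.png",cv2.resize(im[150:290,90:400],None,fx=2.5,fy=2.5,interpolation=cv2.INTER_CUBIC))
d=np.array([.4546,.3428,.0765])-s["position"];print(s["tcp_rot"].T@d*100)
```

```text
t 44.4 pos [0.4528 0.3424 0.1254] yaw -3.14 F [ 0.68  0.52 -1.7 ] w 0.0075 q [-0.33  0.5  -0.49  1.86  0.3   0.86 -1.02]
[ 0.18011557 -0.05861189  4.89155841]
```

View pics/w20.png

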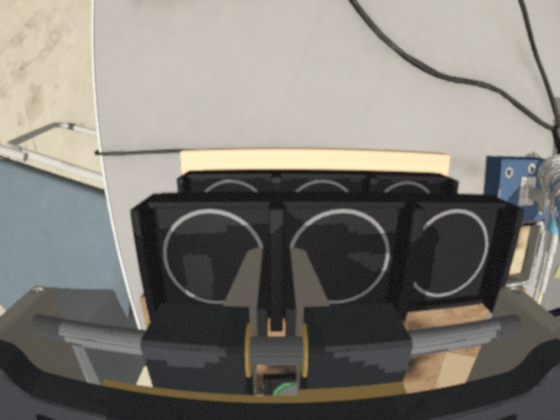

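View pics/s6c.png

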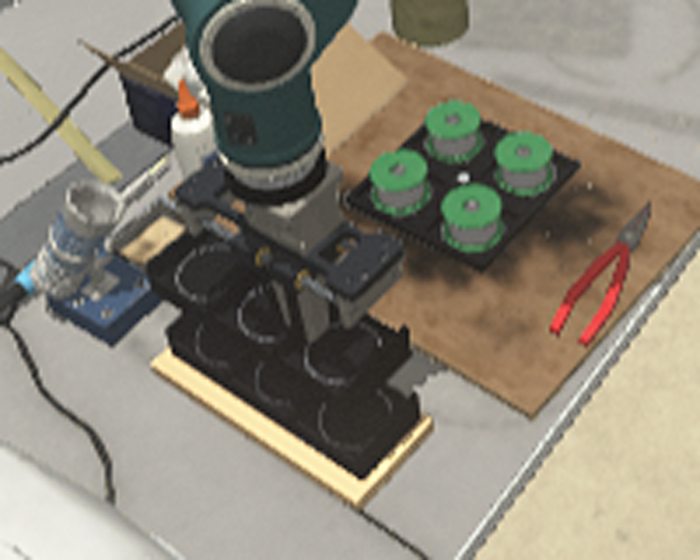

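View pics/t7.png

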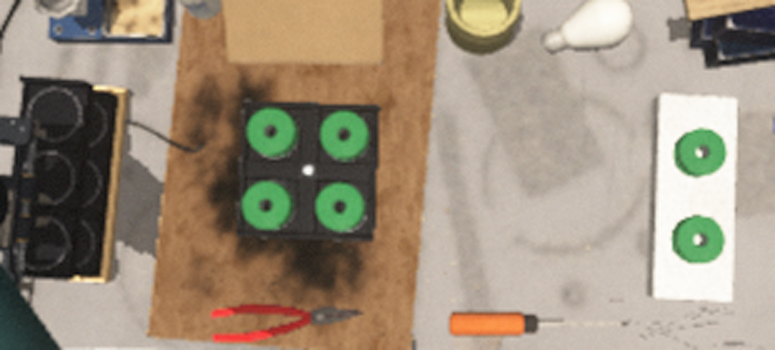

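Request:
jog_arm:
  steps:
    - {"jaw": 0,"delta_pos": [0.18,-0.05,2],"twist": [0,0,0]}
    - {"jaw": 0,"delta_pos": [0.18,-0.05,3.5],"twist": [0,0,0]}
    - {"jaw": 0,"delta_pos": [0.18,-0.05,4.5],"twist": [0,0,0]}
    - {"jaw": 0,"delta_pos": [0.18,-0.05,4.9],"twist": [0,0,0]}
    - {"jaw": 0,"delta_pos": [0.18,-0.05,4.95],"twist": [0,0,0]}
    - {"jaw": 0,"delta_pos": [0.18,-0.05,4.95],"twist": [0,0,0]}
    - {"jaw": 0.35,"delta_pos": [0.18,-0.05,4.95],"twist": [0,0,0]}
    - {"jaw": 0.4,"delta_pos": [0.18,-0.05,4.95],"twist": [0,0,0]}
    - {"jaw": 0.4,"delta_pos": [0.18,-0.05,4.95],"twist": [0,0,0]}
    - {"jaw": 0.4,"delta_pos": [0.18,-0.05,4.95],"twist": [0,0,0]}
    - {"jaw": 0.4,"delta_pos": [0.18,-0.05,2],"twist": [0,0,0]}
    - {"jaw": 0.4,"delta_pos": [0.18,-0.05,-3],"twist": [0,0,0]}
    - {"jaw": 0.4,"delta_pos": [0.18,0,-6],"twist": [0,0,0]}
    - {"jaw": 0.4,"delta_pos": [0.18,5,-8],"twist": [0,0,0]}
    - {"jaw": 0.4,"delta_pos": [0.18,11,-10],"twist": [0,0,0]}
    - {"jaw": 0.4,"delta_pos": [0.18,17,-10],"twist": [0,0,0]}
    - {"jaw": 0.4,"delta_pos": [0.18,17,-10],"twist": [0,0,0]}
    - {"jaw": 0.4,"delta_pos": [0.18,17,-10],"twist": [0,0,0]}

```text
time_s: 46.8
position: [0.4456, 0.1742, 0.2265]
tcp_rot: [[0.999, -0.054, 0.001], [-0.054, -0.999, -0.001], [0.001, 0.001, -1.0]]
ft_force: [0.5, 0.6, 0.7]
grip_width: 0.0366
```

Run:
```python
from h import *
s=st(); im,m=snap("wrist","pics/w21.png");im,m=snap("scene","pics/s7.png")
A=cv2.resize(im[190:330,120:320],None,fx=3.5,fy=3.5,interpolation=cv2.INTER_CUBIC)
cv2.imwrite("pics/s7c.png",A)
im,m=snap("top","pics/top8.png")
cv2.imwrite("pics/t8.png",cv2.resize(im[150:290,90:400],None,fx=2.5,fy=2.5,interpolation=cv2.INTER_CUBIC))
```

```text
t 46.8 pos [0.4456 0.1742 0.2265] yaw -3.1 F [0.46 0.6  0.67] w 0.0366 q [ 0.01  0.21 -0.51  1.97  0.12  0.99 -0.61]
```

View pics/w21.png

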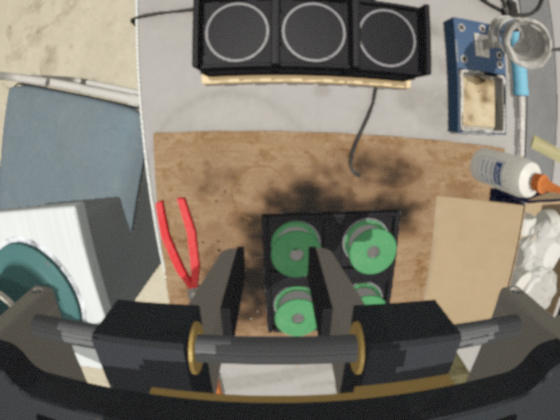

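View pics/s7c.png

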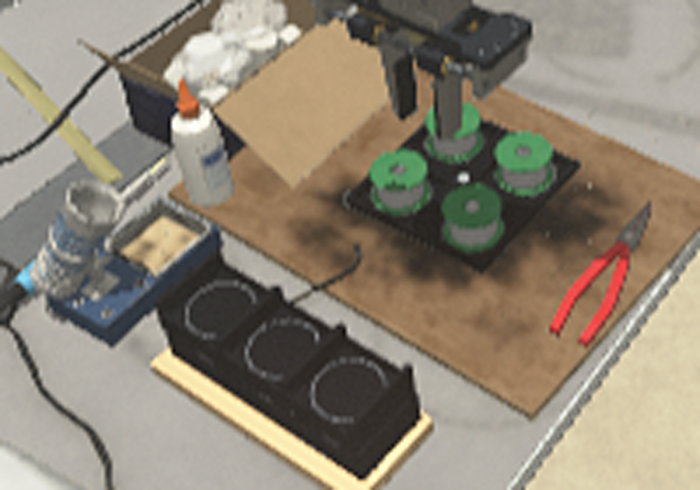

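View pics/t8.png

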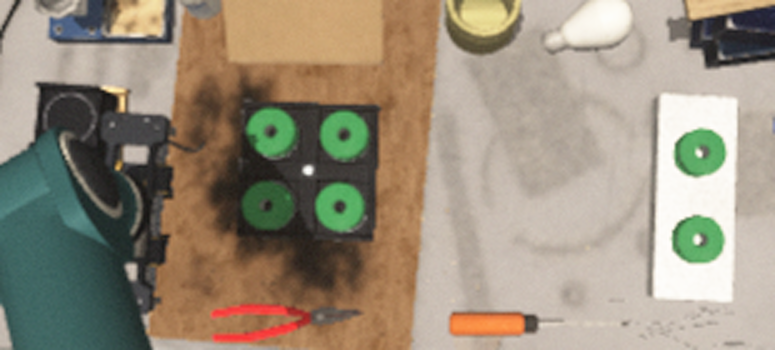

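Run:
```python
from h import *
print(env.hand_in()); st(); snap("scene","pics/s8.png")
```

```text
the job is handed in; nothing more can be done
None
the job is handed in; nothing more can be done
```

The job is handed in at about 47 s. The four full reels stand in the stock tray's pockets, the two spent ones are on the foam slab, and the two long trays are stacked on the plywood board.

- **Weighing:** I weighed five of the six reels. Three pulled about 2.9 to 3.4 N, so they are full. Two pulled only about 0.3 N and 0.8 N, so they are spent; one came from a long tray and one from the stock tray. I did not weigh the other reel already in the stock tray. I left it there because there must be four full reels, so it has to be the fourth.
- **Last pictures before handing in:** All four stock reels looked seated in their pockets and both spent reels stood flat on the foam. The trays looked squarely stacked and centred on the board. The screwdriver, glue bottle, cup and bulb looked undisturbed, and the gripper was clear of everything. I noticed no knocked tray and no slackened grip.
- **Disagreements and gaps:**
  - The top and wrist cameras differed by 2 to 4 mm. I corrected for this against the gripped reels, and it stayed within the tolerances.
  - The lighter spent reel read below the expected 0.7 N because the force signal is noisy, but it is far from a full reel's 2.9 N.
  - I have no picture from after the hand-in, because the robot takes no more calls then.

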